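# Release three sample boxes on the vacuum station

### The job

Straighten the three small sample boxes on the vacuum station into an even row, each centred over the suction port that it lies in front of and square against the fence at the back. Then, with all three seated, turn the black selector bar clockwise by feel to its third click, which opens all three ports, without going on to the fourth (blow-off). The selector springs back to off when let go, so finish with the gripper still holding it at the third click, leaving the tweezers, dish and loupe where they are.

Things in the scene. Friction and masses are not known exactly. Their poses are not given: they have to be found in the camera images.
- station: low vacuum station fixed on the bench, 400 mm long (its y), 130 mm deep (its x): at the left (y -90 to +197 mm) a bare aluminium deck, top 16 mm above the bench, with three ports 90 mm apart; at the right (y -200 to -90 mm) a white pump housing, top 30 mm, with the selector. Origin: centre of the underside; x away from the operator, y left along the row, z up; turned up to 0.2 rad
- fence (a point): middle of the front face of the steel fence along the deck's back edge, at deck height (16 mm). The fence is 270 mm long, 8 mm high above the deck, 8 mm thick; black ticks on its top mark the ports. Behind it run a thin tube and, at the left end, a small gauge up to 55 mm above the bench. Axes as the station's
- port_1 (a point): right-hand (next to the pump housing) suction port: a hole in a black gasket ring with an engraved square outline, on the deck's top face (16 mm above the bench), 21 mm in front of the fence; a black tick on top of the fence marks the same place. Point: centre of the hole; axes as the station's
- port_2 (a point): middle suction port: a hole in a black gasket ring with an engraved square outline, on the deck's top face (16 mm above the bench), 21 mm in front of the fence; a black tick on top of the fence marks the same place. Point: centre of the hole; axes as the station's
- port_3 (a point): left-hand suction port: a hole in a black gasket ring with an engraved square outline, on the deck's top face (16 mm above the bench), 21 mm in front of the fence; a black tick on top of the fence marks the same place. Point: centre of the hole; axes as the station's
- box_1: right-hand one (before port_1) of three alike low square sample boxes, black base, clear lid: 40 mm wide, 42 mm deep with its catch, 16 mm high, about 40 g; lies askew on the deck before its port (26 to 62 mm short of it, up to 7 mm to a side, turned up to 0.3 rad) and slides easily. Origin: centre of its underside, z up. Square against the fence, its origin is level with the ports
- box_2: middle one (before port_2) of three alike low square sample boxes, black base, clear lid: 40 mm wide, 42 mm deep with its catch, 16 mm high, about 40 g; lies askew on the deck before its port (26 to 62 mm short of it, up to 7 mm to a side, turned up to 0.3 rad) and slides easily. Origin: centre of its underside, z up. Square against the fence, its origin is level with the ports
- box_3: left-hand one (before port_3) of three alike low square sample boxes, black base, clear lid: 40 mm wide, 42 mm deep with its catch, 16 mm high, about 40 g; lies askew on the deck before its port (26 to 62 mm short of it, up to 7 mm to a side, turned up to 0.3 rad) and slides easily. Origin: centre of its underside, z up. Square against the fence, its origin is level with the ports
- knob_grip (a point): point on the selector's upright axis 61 mm above the bench (9 mm under the bar's top), a good height to grip the black bar across its width; turns with the bar: x along it to the end with the white line, y across it. The axis stands at x = 0, y = -148 mm of the station
- selector: selector handle: black bar 52 mm long, 14 mm wide, 26 mm high, underside 44 mm and top 70 mm above the bench, white line toward its pointing end; at off it points along the station's x, away from the operator. Under it a scalloped brass index plate, 28 mm radius, top 38 mm above the bench. Origin: on the axis, 30 mm above the bench; x along the bar, z up
- plunger_block (a point): top (39 mm above the bench) of the small aluminium block on the robot's side of the index plate, 47 mm from the selector's axis; its spring plunger drops into a scallop at each click and moves out about 2 mm between clicks
- selector_turn (a joint): selector angle in rad, 0 at off (end stop), growing clockwise from above; clicks 24 degrees (0.419 rad) apart: 0.419, 0.838, third 1.257 (long green mark), fourth 1.676 (red, blow-off). A spring returns it to off when let go: 0.09 N m at off, 0.15 at the third; the plunger adds about 0.06 N m leaving each scallop and helps as much entering the next. One grasp turns it all the way
- wafer_tweezers: bystander: blue wafer tweezers, 160 mm long, 11 mm wide, 13 mm high, lying on the bench in front of the station. Origin: centre of the underside, y along them
- dish: bystander: clear covered dish, 60 mm across, 16 mm high, on the bench behind the station. Origin: centre of the underside
- eye_loupe: bystander: black standing loupe, 36 mm across, 34 mm high, on the bench behind the station. Origin: centre of the underside
Not all that is in view belongs to the job. Leave any red or turquoise look-alike of the box_3 alone.

How it is judged:
By the outcome, as a careful person would: the job done as asked, in the order asked, and still so for the second after the job is handed in, while the arm keeps its last pose, push and grip.
It also fails if it takes over 61 s, if anything falls off the work surface, if the arm or the gripper's body presses on something with over 40 N, if the wrist force passes 120 N, or if a joint passes its speed limit or range.

### The arm

A 6-joint arm with a two-finger parallel gripper is mounted at the origin on a cart in front of the work surface, level with it; the furniture and walls round the work are solid. World frame = base frame: x ahead of the robot, y to its left, z up, the work surface at z = 0. Lengths are in m, angles in rad, forces in N, time in s.
With the tool pointing down it reaches from about 0.35 to 0.775 m from the base axis. Payload 5.5 kg.
Tool frame: the origin (TCP) lies midway between the tips of the shut fingers; the grasp point (between the pads) lies grip_point_offset behind it (grip_point_offset is the distance from the TCP to the grasp point, in m); z points along the fingers, y is the direction in which the jaws open and shut (so a half turn about z gives the same grasp; the last joint's range is limited). The gripper opens to 85 mm and grips with 20 to 120 N. Pads are 22 mm wide; open, the fingers measure 114 mm over their backs; the gripper's body (76 mm by 85 mm) begins 54 mm behind the grasp point. The pads swing forward as they close: fully open they stand 13 mm farther back than shut.
Start: joints at [-1.447, 0.313, 0.046, 1.304, 0, 1.431], TCP at [0.15, -0.555, 0.206] pointing down, gripper open.
Joint ranges: [-2.76, 2.76], [-0.86, 1.69], [-1.03, 1.26], [-2.2, 2.34], [-1.47, 1.5], [-3.14, 3.14]. Speed limits (rad/s): [2.57, 2.57, 3.14, 3.14, 3.14, 3.14].

### API

Orientations are given as a unit quaternion [w, x, y, z].
In Python, from workcell import * gives the robot as it stands.
- The arm moves only by the tool send_rows, never from a script. Its argument "series" is one flat list of numbers, 7 for each row, row after row: the shift along the tool's x, y, z in cm, then the turn, a rotation vector about the tool's x, y, z in degrees, then the opening, from 0 (shut) to 1 (fully open). A call has 1 to 10 rows; each row is the pose to reach, as a shift and turn from the pose commanded when the call began, along the tool's axes at that moment; what a row does not reach only later rows make up. A row lasts 1/12 s, in which the tool goes at most 41.7 mm and 7.16 degrees, less where a joint would pass 70% of its speed; a pose out of reach is approached as far as the arm can. A call with a gripper value outside its range is refused whole. The fingers move at their own pace and stop on an object; "newtons" is the grip in N (left out, the last holds). Time passes only in rows, so rows that repeat a pose let the fingers close. It gives the time, the measured TCP pose, the force and the opening at its end, in the units of the state.
- get_state(): the state, without advancing time (a new reading comes with each control period).
- read_camera(name): name is "side" or "top"; returns the picture (480x640x3 uint8, blue, green, red); there is no depth.
- camera_info(name): a dict with "K" (3x3 intrinsics, pixels), "D" ([k1, k2, p1, p2, k3] as OpenCV has them; the pictures are not rectified), "xyz" and "attitude" of the camera in the world. Camera axes: x right, y down, z forward; pixel columns grow to the right and rows downward; lengths in m; the calibration is good to about 2 mm. A picture is of the moment at which its call begins. camera_info takes no time and is no camera call.
- hand_in(): hands the job in, once; it reports no verdict.
Trained networks look in the newest picture that a camera, given by its name, has taken for a name from the list of things; names that differ only in an ending like _2 or _b are one class to them, and where a whole thing is asked for, a point or a joint stands for the part that bears it (a point fixed in the world has none). Each returns a list of dicts, best first, with "p" (0 to 1); they miss things now and then, are a little off and sometimes report something else, mostly with a low value. They report only what shows in the picture. A call takes as long as a camera call. They do not tell look-alikes from the thing itself.
- silhouettes(camera, label): "pixels" (480x640 bool, what is visible of it) and "box" ([left, top, width, height] in pixels, round what is visible of it).
The state is a dict: "clock": time; "joint_pos": joint angles; "qvel": joint speeds; "tau": joint torques, N m; "tcp_pos": TCP position; "orientation": TCP orientation; "wrist_force": force on the tool from outside, world axes, zero at the start; "ft_torque": the same for the moment, N m; "finger_gap": finger opening in m.
Only numpy, scipy, OpenCV 4.12 (cv2) and the standard library are available. Lean on these libraries where they do the work, as an engineer would, in place of code of your own. Each camera call takes 0.05 s, during which the arm holds its last target. There are 200 camera calls.

## Working session

There is one attempt and no reset: what is moved stays moved. The work goes in short steps, Python scripts to look and compute and a tool call to move; the robot and the scene stay as the last step left them, time stands still between calls to the robot, and variables do not carry over. Pictures are saved under pics/ and viewed, about 8 in all and at most 12, crops included, and the job is handed in when it is done.

Besides the shell and the picture viewer there is one more tool, called after "Emit:" as name(argument=value, ...) on one line, values as JSON. send_rows: Moves the arm, as the interface text tells. Its arguments: {"type":"object","properties":{"series":{"type":"array"},"newtons":{"type":"number"}},"required":["series"]}

```bash
mkdir -p pics; ls
python3 - <<'E'
from workcell import *
import cv2
s=get_state(); print({k:s[k] for k in s})
import workcell; print([n for n in dir(workcell) if not n.startswith('_')])
for c in("side","top"):
    print(c,camera_info(c)); cv2.imwrite(f"pics/{c}0.png",read_camera(c))
E
```

```text
pics
{'clock': 0.0, 'joint_pos': array([-1.44660613e+00,  3.13977739e-01,  4.49814132e-02,  1.30359364e+00,
       -2.99765568e-05,  1.43124508e+00]), 'qvel': array([-0.00057296, -0.0014331 , -0.00043155,  0.00133573, -0.00134641,
        0.00062968]), 'tau': array([ 3.88572507e-04, -4.80627680e+01,  2.98534799e+01,  1.92879571e-02,
       -1.02669644e-04,  7.12451325e-06]), 'tcp_pos': array([ 0.14983845, -0.55456134,  0.2055228 ]), 'orientation': array([-8.96909216e-04,  9.91317249e-01,  1.31488811e-01, -8.09984339e-06]), 'wrist_force': array([-0.24656354, -0.77645679, -0.28287611]), 'ft_torque': array([ 0.0034371 , -0.01572552, -0.00811238]), 'finger_gap': 0.0856166117360804}
['MotionError', 'camera_info', 'get_state', 'grip_point_offset', 'hand_in', 'read_camera', 'silhouettes']
side {'K': array([[546.67140598,   0.        , 330.96696654],
       [  0.        , 546.67140598, 245.26055657],
       [  0.        ,   0.        ,   1.        ]]), 'D': array([-0.08938766,  0.        ,  0.        ,  0.        ,  0.        ]), 'xyz': array([1.10099371, 0.09905924, 0.83827053]), 'attitude': array([-0.18341633,  0.62483375,  0.7264197 , -0.21967171])}
top {'K': array([[471.41452619,   0.        , 321.59800565],
       [  0.        , 471.41452619, 236.62277199],
       [  0.        ,   0.        ,   1.        ]]), 'D': array([-0.03726412,  0.        ,  0.        ,  0.        ,  0.        ]), 'xyz': array([0.49772606, 0.03495898, 0.92277188]), 'attitude': array([-0.03027943,  0.71543382, -0.6973407 ,  0.03087964])}
```

View pics/top0.png

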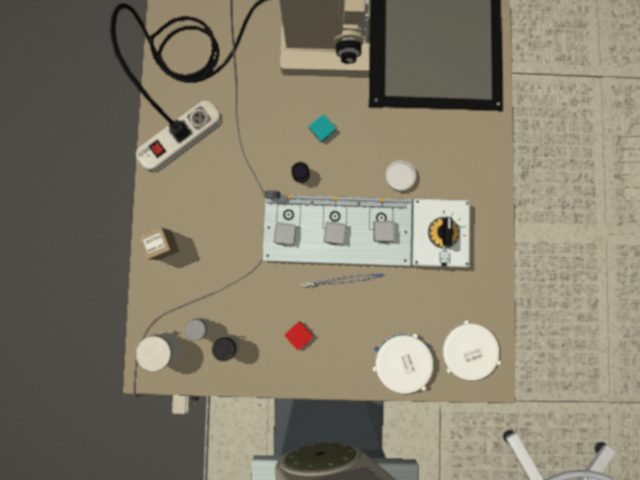

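View pics/side0.png

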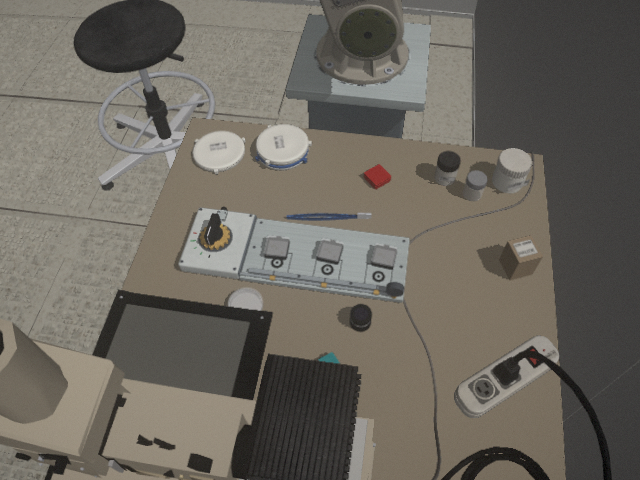

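The top view (up is +x, left is +y) shows the station at about (265–470, 195–268). The ports are near (288,214), (335,216) and (381,217), the boxes near (286,234), (336,233) and (385,231), and the selector at (444,232). The red and turquoise look-alikes are off the station.

```bash
cat > h.py <<'E'
from workcell import *
import cv2, numpy as np
from scipy.spatial.transform import Rotation as R
from scipy.optimize import minimize
def cam(c):
    i=camera_info(c); q=i["attitude"]; Rw=R.from_quat([q[1],q[2],q[3],q[0]]).as_matrix()
    return i["K"],i["D"],i["xyz"],Rw
def proj(c,P):
    K,D,t,Rw=cam(c); P=np.atleast_2d(P).astype(float)
    rv=cv2.Rodrigues(Rw.T)[0]; return cv2.projectPoints(P,rv,-Rw.T@t,K,D)[0][:,0]
def unproj(c,px,z):
    K,D,t,Rw=cam(c); u=cv2.undistortPoints(np.array(px,float).reshape(-1,1,2),K,D)[:,0]
    d=np.c_[u,np.ones(len(u))]@Rw.T; return t+d*((z-t[2])/d[:,2])[:,None]
def cub(l,w,z0,z1,pose,off=(0,0)):
    x,y,a=pose; c,s=np.cos(a),np.sin(a)
    return np.array([[x+c*(p+off[0])-s*(q+off[1]),y+s*(p+off[0])+c*(q+off[1]),z] for p in(-l/2,l/2) for q in(-w/2,w/2) for z in(z0,z1)])
S=4
def render(c,parts):
    m=np.zeros((480*S,640*S),np.uint8)
    for P in parts:
        h=cv2.convexHull(((proj(c,P)+.5)*S*16-8).astype(np.float32)).round().astype(np.int32)
        cv2.fillPoly(m,[h],255,shift=4)
    return cv2.resize(m,(640,480),interpolation=cv2.INTER_AREA)/255.
def fit(model,masks,p0,st):
    f=lambda p: sum(np.abs(render(c,model(p))-m).sum()/m.sum() for c,m in masks)
    sx=np.array([p0]+[np.array(p0)+np.eye(3)[i]*st[i] for i in range(3)])
    r=minimize(f,p0,method='Nelder-Mead',options=dict(initial_simplex=sx,xatol=1e-4,fatol=1e-4,maxiter=150)); return r.x,r.fun
box=lambda p:[cub(.042,.04,.016,.032,p)]
station=lambda p:[cub(.13,.287,0,.016,p,(0,.0535)),cub(.13,.11,0,.03,p,(0,-.145))]
def st2w(p,P):
    c,s=np.cos(p[2]),np.sin(p[2]); P=np.atleast_2d(P); return np.c_[p[0]+c*P[:,0]-s*P[:,1],p[1]+s*P[:,0]+c*P[:,1]]
E
cat > a.py <<'E'
from h import *
im={c:read_camera(c) for c in("top","side")}
for c in im:
    for lab in("box_1","station","selector","fence"):
        try: d=silhouettes(c,lab)
        except Exception as e: print(c,lab,e); continue
        print(c,lab,[(round(x["p"],2),x["box"]) for x in d])
        if lab in("box_1","station"):
            for k,x in enumerate(d): np.save(f"m_{c}_{lab}_{k}.npy",x["pixels"])
    np.save(f"i_{c}.npy",im[c])
P=unproj("top",[(288,214),(335,216),(381,217)],.016);print("ports top",P.round(4))
P=unproj("side",[(277,263),(327,270),(378,277)],.016);print("ports side",P.round(4))
cv2.imwrite("pics/crops.png",np.vstack([cv2.resize(im["top"][185:285,255:480],None,fx=3.5,fy=3.,interpolation=2),cv2.resize(im["side"][200:305,175:415],(787,300),interpolation=2)]))
E
python3 a.py
```

```text
top box_1 [(0.96, [285.4, 319.1, 25.4, 31.4]), (0.75, [374.6, 219.4, 17.1, 20.8]), (0.69, [308.2, 115.9, 26.6, 23.7]), (0.68, [270.2, 221.3, 26.2, 24.4])]
top station [(0.76, [261.3, 190.5, 210.0, 75.4])]
top selector [(0.8, [430.1, 218.3, 29.6, 28.7]), (0.28, [387.2, 161.4, 27.0, 28.1])]
top fence [(0.67, [261.6, 192.6, 206.8, 77.1])]
side box_1 [(0.9, [316.6, 237.8, 28.6, 27.3]), (0.83, [370.8, 242.5, 26.6, 26.7]), (0.81, [365.0, 163.1, 25.7, 26.2])]
side station [(0.8, [178.1, 207.5, 230.6, 95.0])]
side selector [(0.75, [200.7, 213.6, 26.7, 34.7])]
side fence [(0.83, [178.5, 206.6, 231.2, 97.6])]
ports top [[ 0.6187  0.1014  0.016 ]
 [ 0.6172  0.0102  0.016 ]
 [ 0.6175 -0.079   0.016 ]]
ports side [[ 0.62   -0.0779  0.016 ]
 [ 0.6211  0.0116  0.016 ]
 [ 0.6221  0.1012  0.016 ]]Traceback (most recent call last):
  File "a.py", line 13, in <module>
    cv2.imwrite("pics/crops.png",np.vstack([cv2.resize(im["top"][185:285,255:480],None,fx=3.5,fy=3.,interpolation=2),cv2.resize(im["side"][200:305,175:415],(787,300),interpolation=2)]))
                                 ~~~~~~~~~^^^^^^^^^^^^^^^^^^^^^^^^^^^^^^^^^^^^^^^^^^^^^^^^^^^^^^^^^^^^^^^^^^^^^^^^^^^^^^^^^^^^^^^^^^^^^^^^^^^^^^^^^^^^^^^^^^^^^^^^^^^^^^^^^^^^^^^^^^^^^^
    return _nx.concatenate(arrs, 0, dtype=dtype, casting=casting)
           ~~~~~~~~~~~~~~~^^^^^^^^^^^^^^^^^^^^^^^^^^^^^^^^^^^^^^^
ValueError: all the input array dimensions except for the concatenation axis must match exactly, but along dimension 1, the array at index 0 has size 788 and the array at index 1 has size 787
```

```bash
cat >> h.py <<'E'
def ortho(c,im,z,x0,x1,y0,y1,s=2000):
    # rows: x decreasing from x1; cols: y decreasing from y1 ; s px/m
    X,Y=np.meshgrid(np.arange(x1,x0,-1/s),np.arange(y1,y0,-1/s),indexing='ij')
    p=proj(c,np.c_[X.ravel(),Y.ravel(),np.full(X.size,z)]).astype(np.float32).reshape(*X.shape,2)
    o=cv2.remap(im,p,None,cv2.INTER_CUBIC)
    for k,y in enumerate(np.arange(np.floor(y1*50)/50,y0,-.02)): cv2.line(o,(int((y1-y)*s),0),(int((y1-y)*s),6 if round(y*50)%5 else 14),(0,0,255),1)
    for x in np.arange(np.floor(x1*50)/50,x0,-.02): cv2.line(o,(0,int((x1-x)*s)),(6 if round(x*50)%5 else 14,int((x1-x)*s)),(0,0,255),1)
    return o
E
python3 - <<'E'
from h import *
im={c:np.load(f"i_{c}.npy") for c in("top","side")}
w=(.5,.65,-.24,.16)
cv2.imwrite("pics/ortho.png",np.vstack([ortho("top",im["top"],.016,*w),ortho("side",im["side"],.016,*w)]))
for c in im:
    m=np.load(f"m_{c}_station_0.npy").astype(float)
    print(c,fit(station,[(c,m)],[.59,.01,0.],[.01,.01,.05]))
m=[(c,np.load(f"m_{c}_station_0.npy").astype(float)) for c in im]
print(fit(station,m,[.59,.01,0.],[.01,.01,.05]))
for c,k in(("top",1),("top",3),("side",0),("side",1)):
    m=np.load(f"m_{c}_box_1_{k}.npy").astype(float); 
    p0=list(unproj(c,[np.argwhere(m)[:,::-1].mean(0)],.026)[0,:2])+[0.]
    print(c,k,m.sum(),fit(box,[(c,m)],p0,[.005,.005,.15]))
E
```

```text
top (array([ 0.59116979, -0.04781345, -0.01353834]), np.float64(0.1404247706349395))
side (array([ 0.59124776, -0.04794903, -0.0125561 ]), np.float64(0.1861297539149888))
(array([ 0.59111001, -0.04816251, -0.01279526]), np.float64(0.3265943075042549))
top 1 428.0 (array([ 0.58915237, -0.08423246,  0.04649064]), np.float64(0.17033168407549937))
top 3 430.0 (array([ 0.57994541,  0.10665194, -0.1340655 ]), np.float64(0.16053807569539444))
side 0 541.0 (array([ 0.58671122,  0.01009605, -0.11203631]), np.float64(0.11825595302816136))
side 1 560.0 (array([ 0.58233464,  0.10588315, -0.1170339 ]), np.float64(0.08799019607843137))
```

View pics/ortho.png

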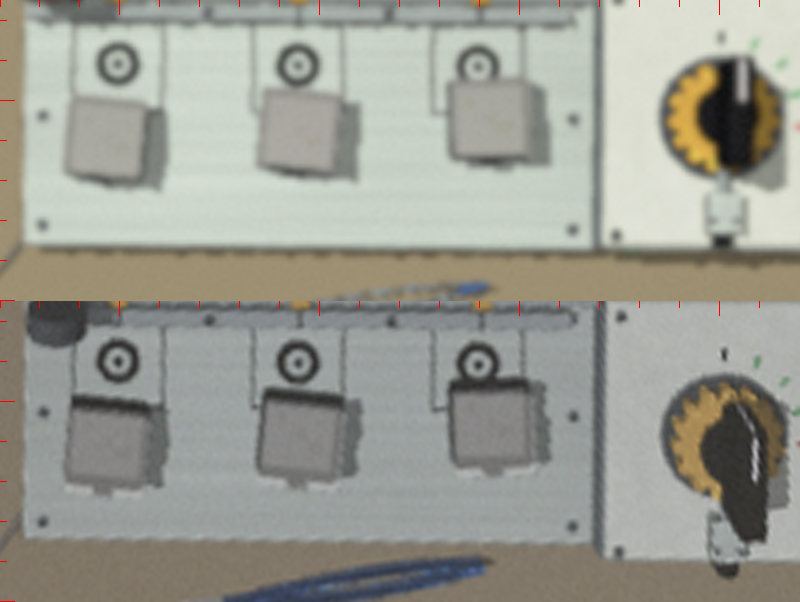

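The rectified views agree between cameras. At z=16 mm, the ports are at y = 0.101, 0.011 and -0.079, x ≈ 0.6185, and the station yaw is about -0.01. Each box has its catch toward the robot. My plan is to grip each box across y at its port's y, which squares and centres it, then slide it to the fence. I'm using the tool yaw near π so joint 6 stays in range.

```bash
cat >> h.py <<'E'
def plan(x,y,z,psi):
    """psi: world angle of tool x axis; tool down. prints shift cm / turn deg about tool z from measured pose"""
    s=get_state(); q=s["orientation"]; R0=R.from_quat([q[1],q[2],q[3],q[0]])
    Rt=R.from_euler('z',psi)*R.from_euler('x',np.pi)
    d=R0.inv().apply(np.array([x,y,z])-s["tcp_pos"])*100; rv=(R0.inv()*Rt).as_rotvec(degrees=True)
    print("t",round(s["clock"],2),"tcp",s["tcp_pos"].round(4),"F",s["wrist_force"].round(1),"gap",round(s["finger_gap"],4),"j6",s["joint_pos"][5].round(2))
    print("shift cm",d.round(2),"turn deg",rv.round(2))
E
python3 - <<'E'
from h import *
print(grip_point_offset)
plan(.585,-.079,.09,np.pi-.01)
for c,z in(("top",.038),("side",.038)):
    for lab in["selector"]:
        pass
im={c:np.load(f"i_{c}.npy") for c in("top","side")}
w=(.54,.64,-.26,-.14)
cv2.imwrite("pics/sel.png",np.vstack([np.hstack([ortho(c,im[c],z,*w,3000) for z in(.038,.07)]) for c in im]))
E
```

```text
0.0187
t 0.6 tcp [ 0.1499 -0.5552  0.2064] F [ 0.1 -0.1 -0.1] gap 0.0856 j6 1.43
shift cm [ 54.42 -34.62  11.64] turn deg [ 0.0000e+00  1.0000e-02 -1.6431e+02]
```

View pics/sel.png

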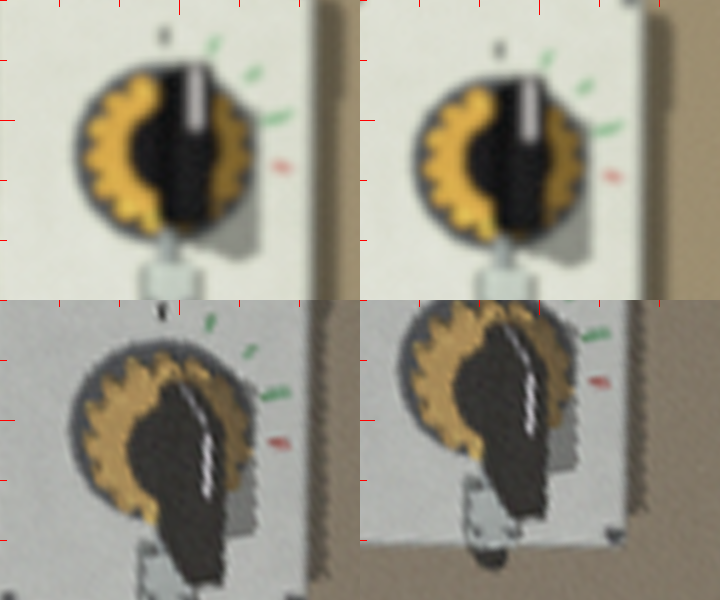

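Emit:
send_rows(series=[22.7,-14.4,3,0,0,-68,0.7,22.7,-14.4,3,0,0,-68,0.7,22.7,-14.4,3,0,0,-68,0.7,22.7,-14.4,3,0,0,-68,0.7,22.7,-14.4,3,0,0,-68,0.7,22.7,-14.4,3,0,0,-68,0.7,22.7,-14.4,3,0,0,-68,0.7,22.7,-14.4,3,0,0,-68,0.7,22.7,-14.4,3,0,0,-68,0.7,22.7,-14.4,3,0,0,-68,0.7], newtons=20)

```text
clock: 1.43
tcp_pos: [0.3321, -0.3563, 0.1766]
orientation: [0.0, 0.746, 0.666, -0.0]
wrist_force: [-0.3, -0.2, -0.1]
finger_gap: 0.0596
```

```bash
python3 -c "
from h import *
plan(.585,-.079,.09,np.pi-.01)"
```

```text
t 1.43 tcp [ 0.3321 -0.3563  0.1766] F [-0.3 -0.2 -0.1] gap 0.0596 j6 0.7
shift cm [30.4  22.01  8.65] turn deg [-1.000e-02  3.000e-02 -9.588e+01]
```

Emit:
send_rows(series=[30.4,22,4,0,0,-70,0.7,30.4,22,4,0,0,-70,0.7,30.4,22,4,0,0,-70,0.7,30.4,22,4,0,0,-70,0.7,30.4,22,4,0,0,-70,0.7,30.4,22,4,0,0,-70,0.7,30.4,22,4,0,0,-70,0.7,30.4,22,4,0,0,-70,0.7,30.4,22,4,0,0,-70,0.7,30.4,22,4,0,0,-70,0.7])

```text
clock: 2.27
tcp_pos: [0.5901, -0.0763, 0.1353]
orientation: [0.001, 0.227, 0.974, 0.001]
wrist_force: [0.7, -0.4, -0.7]
finger_gap: 0.0597
```

```bash
python3 -c "
from h import *
plan(.587,-.079,.06,np.pi-.01)"
```

```text
t 2.27 tcp [ 0.5901 -0.0763  0.1353] F [ 0.7 -0.4 -0.7] gap 0.0597 j6 0.19
shift cm [ 0.16 -0.4   7.53] turn deg [  0.13   0.08 -25.61]
```

Emit:
send_rows(series=[0.16,-0.4,6,0,0,-25.6,0.7,0.16,-0.4,6,0,0,-25.6,0.7,0.16,-0.4,7.5,0,0,-25.6,0.7,0.16,-0.4,7.5,0,0,-25.6,0.7,0.16,-0.4,7.5,0,0,-25.6,0.7,0.16,-0.4,7.5,0,0,-25.6,0.7,0.16,-0.4,7.5,0,0,-25.6,0.7])

```text
clock: 2.85
tcp_pos: [0.5838, -0.0846, 0.0621]
orientation: [0.001, 0.012, 1.0, -0.0]
wrist_force: [-0.1, 0.5, -0.4]
finger_gap: 0.0597
```

```bash
python3 -c "
from h import *
plan(.588,-.079,.0185,np.pi-.01)"
```

```text
t 2.85 tcp [ 0.5838 -0.0846  0.0621] F [-0.1  0.5 -0.4] gap 0.0597 j6 -0.26
shift cm [-0.4   0.57  4.36] turn deg [-0.03  0.08 -0.83]
```

Emit:
send_rows(series=[-0.4,0.57,0,0,0,-0.8,0.7,-0.4,0.57,0,0,0,-0.8,0.7,-0.4,0.57,1.5,0,0,-0.8,0.7,-0.4,0.57,3,0,0,-0.8,0.7,-0.4,0.57,4,0,0,-0.8,0.7,-0.4,0.57,4.3,0,0,-0.8,0.7,-0.4,0.57,4.3,0,0,-0.8,0.7,-0.4,0.57,4.3,0,0,-0.8,0.7])

```text
clock: 3.52
tcp_pos: [0.5875, -0.0788, 0.0187]
orientation: [0.0, 0.004, 1.0, -0.0]
wrist_force: [-0.3, -0.1, -0.1]
finger_gap: 0.0596
```

```bash
python3 -c "
from h import *
plan(.588,-.079,.0185,np.pi-.01)
cv2.imwrite('pics/b1.png',np.hstack([cv2.resize(read_camera('side')[190:310,170:420],(500,480),interpolation=2)]))"
```

```text
t 3.52 tcp [ 0.5875 -0.0788  0.0187] F [-0.3 -0.1 -0.1] gap 0.0596 j6 -0.26
shift cm [-0.05 -0.02  0.02] turn deg [-0.01  0.02  0.08]
```

View pics/b1.png

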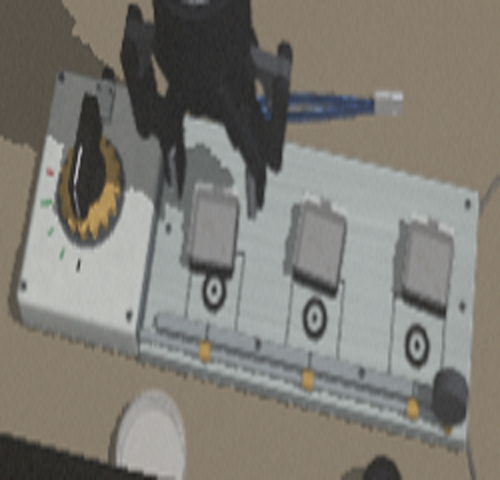

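The fingers straddle box_1 (box top about (190–240, 185–252) in the crop, tips near (178,195) and (253,212)). They look closer to the robot than the box centre, so I'll check by projection.

```bash
python3 -c "
from h import *
for z in(.02,.025,.03,.035): print(z,[((p-[170,190])*[2,4]).round(0) for p in proj('side',[(.5875,-.0788+.03,z),(.5875,-.0788-.03,z)])])
print([((p-[170,190])*[2,4]).round(0) for p in proj('side',cub(.042,.04,.032,.032,(.589,-.084,.046)))])
print([((p-[170,190])*[2,4]).round(0) for p in proj('side',[(.618,-.079,.016)])])
d=silhouettes('side','box_1');print([(x['p'],x['box']) for x in d])
for x in d:
  m=x['pixels'].astype(float);p0=list(unproj('side',[np.argwhere(m)[:,::-1].mean(0)],.026)[0,:2])+[0.]
  print(fit(box,[('side',m)],p0,[.005,.005,.15]))
"
```

```text
0.02 [array([253., 234.]), array([187., 218.])]
0.025 [array([253., 228.]), array([187., 211.])]
0.03 [array([252., 222.]), array([186., 205.])]
0.035 [array([252., 216.]), array([185., 199.])]
[array([195., 170.]), array([195., 170.]), array([239., 177.]), array([239., 177.]), array([186., 248.]), array([186., 248.]), array([232., 256.]), array([232., 256.])]
[array([213., 288.])]
[(0.78, [314.9, 236.2, 29.4, 31.7]), (0.75, [362.5, 164.4, 27.2, 26.2]), (0.61, [372.9, 242.7, 24.0, 27.8]), (0.58, [262.9, 235.2, 25.0, 26.2]), (0.53, [319.7, 352.7, 21.0, 9.5])]
(array([ 0.58741967,  0.00992522, -0.07488694]), np.float64(0.08141231801362521))
(array([0.40321176, 0.07505994, 0.69066939]), np.float64(0.14106086879196122))
(array([ 0.58257274,  0.10653172, -0.07988698]), np.float64(0.09249710617699673))
(array([ 0.5928139 , -0.08399739,  0.07079785]), np.float64(0.11059408838162131))
(array([0.77096114, 0.04325366, 0.10277778]), np.float64(4.663348416289593))
```

Emit:
send_rows(series=[-0.3,0,0,0,0,0,0.7,-0.3,0,0,0,0,0,0.6,-0.3,0,0,0,0,0,0.55,-0.3,0,0,0,0,0,0.52,-0.3,0,0,0,0,0,0.49,-0.3,0,0,0,0,0,0.46,-0.3,0,0,0,0,0,0.4,-0.3,0,0,0,0,0,0.4,-0.3,0,0,0,0,0,0.4], newtons=20)

```text
clock: 4.37
tcp_pos: [0.5902, -0.0788, 0.0184]
orientation: [-0.0, 0.004, 1.0, -0.0]
wrist_force: [-0.5, 0.7, 0.1]
finger_gap: 0.0341
```

```bash
python3 -c "
from h import *
a=read_camera('side');b=read_camera('top')
cv2.imwrite('pics/b2.png',np.hstack([cv2.resize(a[200:290,230:340],(440,360),interpolation=2),cv2.resize(b[190:280,340:430],(360,360),interpolation=2)]))"
```

```text
(no output)
```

View pics/b2.png

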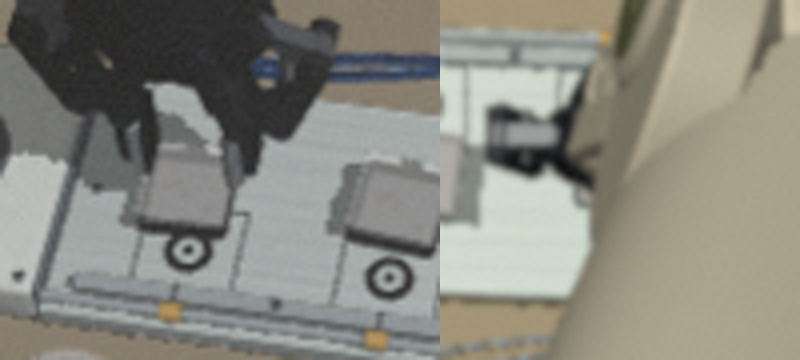

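```bash
python3 -c "
from h import *
f=lambda P:((proj('side',P)-[230,200])*4).round(0).tolist()
for z in(.018,.022,.03,.036): print(z,'tips',f([(.5902+dx,-.0788+s*.017,z) for s in(1,-1) for dx in(-.011,.011)]))
for z in (.016,.032): print('box',f(cub(.042,.04,z,z,(.592,-.079,0))[::2]))
d=silhouettes('side','box_1')
for x in d:
  m=x['pixels'].astype(float);p0=list(unproj('side',[np.argwhere(m)[:,::-1].mean(0)],.026)[0,:2])+[0.]
  print(x['p'],m.sum(),fit(box,[('side',m)],p0,[.005,.005,.15]))
s=get_state();print(s['joint_pos'],s['wrist_force'],s['finger_gap'])
"
```

```text
0.018 tips [[241.0, 178.0], [232.0, 219.0], [167.0, 168.0], [157.0, 209.0]]
0.022 tips [[241.0, 173.0], [231.0, 214.0], [166.0, 163.0], [156.0, 204.0]]
0.03 tips [[239.0, 163.0], [230.0, 204.0], [165.0, 153.0], [154.0, 194.0]]
0.036 tips [[238.0, 155.0], [229.0, 197.0], [163.0, 146.0], [153.0, 187.0]]
box [[165.0, 155.0], [251.0, 166.0], [145.0, 233.0], [233.0, 244.0]]
box [[161.0, 135.0], [249.0, 146.0], [141.0, 213.0], [230.0, 225.0]]
0.92 573.0 (array([ 0.58718882,  0.01064731, -0.07832306]), np.float64(0.10450672415563084))
0.76 546.0 (array([ 0.58274733,  0.10629263, -0.08378504]), np.float64(0.09390935861524098))
0.72 476.0 (array([ 0.59322898, -0.08527953,  0.20919154]), np.float64(0.22366946778711483))
0.64 652.0 (array([ 0.70328541, -0.11253822,  0.15      ]), np.float64(0.46210152772765545))
0.61 455.0 (array([0.40229753, 0.07444427, 0.77281468]), np.float64(0.13011850894203836))
0.51 109.0 (array([0.76903288, 0.0458352 , 0.18101852]), np.float64(5.763878395394855))
[-2.67404073e-01  4.70431588e-01 -2.01570643e-01  8.98792803e-01
 -9.98438359e-05 -2.58913975e-01] [-0.195623   -0.08326045 -0.3643172 ] 0.03405577956551322
```

```bash
python3 -c "
from h import *
a=read_camera('side')
o=cv2.resize(a[205:275,240:320],None,fx=8,fy=8,interpolation=cv2.INTER_CUBIC)
for z in(.022,):
  for p in proj('side',[(.5902+dx,-.0788+s*.017,z) for s in(1,-1) for dx in(-.011,.011)]): cv2.circle(o,tuple(int(v) for v in (p-[240,205]+.5)*8),3,(0,0,255),-1)
for z,col in((.016,(0,255,0)),(.032,(255,255,0))):
  for p in proj('side',cub(.042,.04,z,z,(.592,-.083,.04))[::2]): cv2.circle(o,tuple(int(v) for v in (p-[240,205]+.5)*8),3,col,-1)
cv2.imwrite('pics/b3.png',np.clip(o*1.5,0,255).astype(np.uint8))"
```

```text
(no output)
```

View pics/b3.png

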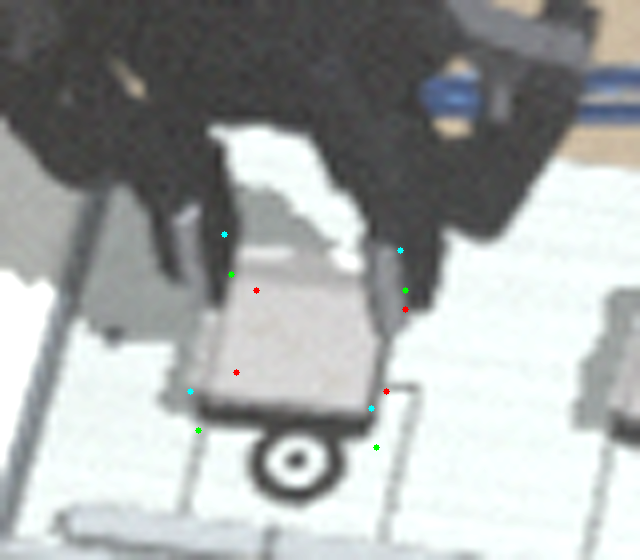

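Emit:
send_rows(series=[0,0,0,0,0,0,0.36,0,0,0,0,0,0,0.36,0,0,0,0,0,0,0.36])

```text
clock: 4.82
tcp_pos: [0.5903, -0.0788, 0.0184]
orientation: [0.0, 0.004, 1.0, -0.0]
wrist_force: [-0.3, -1.0, 0.3]
finger_gap: 0.0309
```

```bash
python3 -c "
from h import *
plan(.588,-.079,.0185,np.pi-.01)"
```

```text
t 4.82 tcp [ 0.5903 -0.0788  0.0184] F [-0.3 -1.   0.3] gap 0.0309 j6 -0.26
shift cm [ 0.23 -0.02 -0.01] turn deg [-0.01  0.    0.09]
```

The gap closed past the 40 mm box width, so the tips must be above the lid: they stand farther back than I assumed. I'll lift, reopen, centre on the box and descend by feel.

Emit:
send_rows(series=[0,0,-1.5,0,0,0,0.36,0,-0.3,-1.5,0,0,0,0.7,0,-0.3,-1.5,0,0,0,0.7,0,-0.3,-1.5,0,0,0,0.7,0,-0.3,-1.5,0,0,0,0.7,0,-0.3,0,0,0,0,0.7,0,-0.3,0.3,0,0,0,0.7,0,-0.3,0.6,0,0,0,0.7])

```text
clock: 5.48
tcp_pos: [0.5891, -0.0814, 0.0112]
orientation: [-0.001, 0.004, 1.0, 0.0]
wrist_force: [0.0, -0.1, 0.8]
finger_gap: 0.0599
```

Emit:
send_rows(series=[0,0,0.1,0,0,0,0.7,0,0,0.2,0,0,0,0.7])

```text
clock: 5.65
tcp_pos: [0.5902, -0.0817, 0.0102]
orientation: [-0.0, 0.004, 1.0, 0.0]
wrist_force: [0.2, 0.3, 0.2]
finger_gap: 0.0597
```

```bash
python3 -c "
from h import *
plan(.588,-.079,.0185,np.pi-.01)
a=read_camera('side')
cv2.imwrite('pics/b4.png',np.clip(cv2.resize(a[205:275,240:320],None,fx=8,fy=8,interpolation=cv2.INTER_CUBIC)*1.4,0,255).astype(np.uint8))"
```

```text
t 5.65 tcp [ 0.5902 -0.0817  0.0102] F [0.2 0.3 0.2] gap 0.0597 j6 -0.26
shift cm [ 0.22  0.27 -0.83] turn deg [ 0.   -0.02  0.09]
```

Emit:
send_rows(series=[0,0,0.15,0,0,0,0.7,0,0,0.3,0,0,0,0.7,0,0,0.3,0,0,0,0.7])

```text
clock: 5.95
tcp_pos: [0.5903, -0.0818, 0.0073]
orientation: [0.0, 0.004, 1.0, -0.0]
wrist_force: [-0.2, 0.1, -0.4]
finger_gap: 0.0596
```

Emit:
send_rows(series=[0,0,0.15,0,0,0,0.7,0,0,0.3,0,0,0,0.7,0,0,0.3,0,0,0,0.7])

```text
clock: 6.2
tcp_pos: [0.5901, -0.0817, 0.0041]
orientation: [-0.0, 0.004, 1.0, 0.0]
wrist_force: [1.0, -0.4, -0.1]
finger_gap: 0.0597
```

```bash
python3 -c "
from h import *
plan(.588,-.079,.0185,np.pi-.01)
a=read_camera('side')
cv2.imwrite('pics/b4.png',np.clip(cv2.resize(a[205:275,240:320],None,fx=8,fy=8,interpolation=cv2.INTER_CUBIC)*1.4,0,255).astype(np.uint8))"
```

```text
t 6.2 tcp [ 0.5901 -0.0817  0.0041] F [ 1.  -0.4 -0.1] gap 0.0597 j6 -0.26
shift cm [ 0.21  0.27 -1.44] turn deg [ 0.   -0.02  0.09]
```

View pics/b4.png

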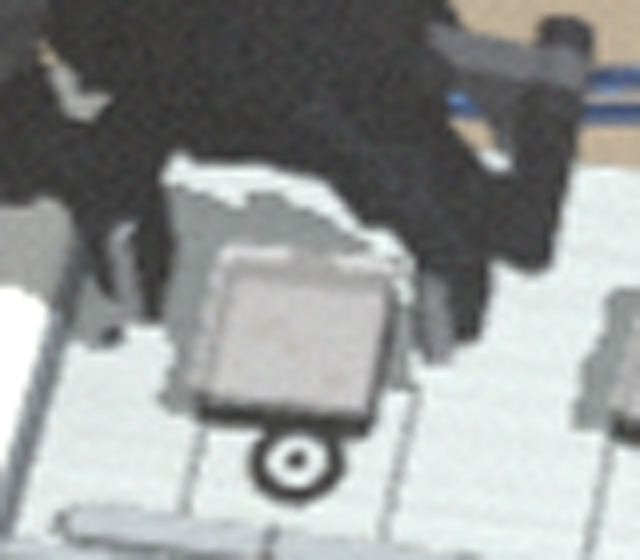

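The tips now flank box_1 symmetrically, left tip near (135,315), right near (440,355) and box centre column about 292, with no contact force. I'll close gently.

Emit:
send_rows(series=[-0.2,0,-0.1,0,0,0,0.62,-0.2,0,-0.1,0,0,0,0.55,-0.2,0,-0.1,0,0,0,0.5,-0.2,0,-0.1,0,0,0,0.46,-0.2,0,-0.1,0,0,0,0.42,-0.2,0,-0.1,0,0,0,0.4,-0.2,0,-0.1,0,0,0,0.4,-0.2,0,-0.1,0,0,0,0.4])

```text
clock: 6.92
tcp_pos: [0.5929, -0.0821, 0.0062]
orientation: [0.001, 0.004, 1.0, -0.0]
wrist_force: [-0.7, -0.0, 5.8]
finger_gap: 0.0342
```

```bash
python3 -c "
from h import *
plan(.618,-.079,.005,np.pi-.01)"
```

```text
t 6.92 tcp [ 0.5929 -0.0821  0.0062] F [-0.7 -0.   5.8] gap 0.0342 j6 -0.26
shift cm [-2.5   0.33  0.12] turn deg [-0.03  0.09  0.09]
```

```bash
python3 -c "
from h import *
a=read_camera('side')
cv2.imwrite('pics/b5.png',np.clip(cv2.resize(a[205:275,240:320],None,fx=8,fy=8,interpolation=cv2.INTER_CUBIC)*1.6,0,255).astype(np.uint8))"
```

```text
(no output)
```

View pics/b5.png

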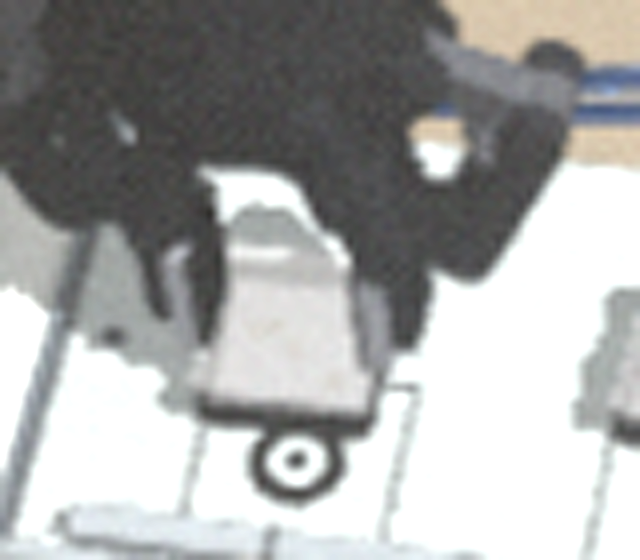

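The picture shows the tips resting on the lid edges (left (210,340), right (380,370)), and Fz is 5.8 N. So the real tips stand about 26 mm behind the reported TCP. I'll lift, open, and descend further with force checks.

Emit:
send_rows(series=[0,0,-1.2,0,0,0,0.4,0.2,0,-1.2,0,0,0,0.7,0.2,0,-1.2,0,0,0,0.7,0.2,0,-1.2,0,0,0,0.7,0.2,0,-1.2,0,0,0,0.7,0.2,0,0,0,0,0,0.7,0.2,0,0.3,0,0,0,0.7,0.2,0,0.5,0,0,0,0.7,0.2,0,0.5,0,0,0,0.7])

```text
clock: 7.72
tcp_pos: [0.5895, -0.0816, -0.0005]
orientation: [-0.001, 0.004, 1.0, 0.0]
wrist_force: [0.3, -0.4, -0.7]
finger_gap: 0.0595
```

Emit:
send_rows(series=[0,0,0.2,0,0,0,0.7,0,0,0.4,0,0,0,0.7,0,0,0.4,0,0,0,0.7])

```text
clock: 7.97
tcp_pos: [0.5902, -0.0818, -0.0038]
orientation: [-0.0, 0.004, 1.0, -0.0]
wrist_force: [0.1, -0.3, -0.1]
finger_gap: 0.0599
```

```bash
python3 -c "
from h import *
plan(.588,-.079,.0,np.pi-.01)
s=get_state();print(s['joint_pos'],s['wrist_force'])"
```

```text
t 7.97 tcp [ 0.5902 -0.0818 -0.0038] F [ 0.1 -0.3 -0.1] gap 0.0599 j6 -0.26
shift cm [ 0.22  0.28 -0.38] turn deg [-0.   -0.01  0.09]
[-2.72308553e-01  4.93861571e-01 -2.25349302e-01  8.51716093e-01
 -9.82016079e-05 -2.63809045e-01] [ 0.06359777 -0.32032044 -0.08288449]
```

Emit:
send_rows(series=[0,0,0.2,0,0,0,0.7,0,0,0.4,0,0,0,0.7,0,0,0.4,0,0,0,0.7])

```text
clock: 8.22
tcp_pos: [0.59, -0.0817, -0.008]
orientation: [-0.0, 0.004, 1.0, 0.0]
wrist_force: [-0.4, -0.1, -0.6]
finger_gap: 0.0596
```

Emit:
send_rows(series=[-0.1,0,0,0,0,0,0.62,-0.1,0,0,0,0,0,0.57,-0.1,0,0,0,0,0,0.53,-0.1,0,0,0,0,0,0.5,-0.1,0,0,0,0,0,0.46,-0.1,0,0,0,0,0,0.4,-0.1,0,0,0,0,0,0.4])

```text
clock: 8.8
tcp_pos: [0.5915, -0.0819, -0.0073]
orientation: [0.0, 0.004, 1.0, -0.0]
wrist_force: [-0.5, 0.1, 2.2]
finger_gap: 0.0393
```

```bash
python3 -c "
from h import *
plan(.615,-.079,-.008,np.pi-.01)"
```

```text
t 8.8 tcp [ 0.5915 -0.0819 -0.0073] F [-0.5  0.1  2.2] gap 0.0393 j6 -0.26
shift cm [-2.35  0.31  0.07] turn deg [-0.01  0.03  0.09]
```

Box_1 is gripped at 39.3 mm. Now I slide it sideways and toward the fence.

Emit:
send_rows(series=[-0.3,0.1,-0.05,0,0,0.1,0.4,-0.8,0.25,-0.05,0,0,0.1,0.4,-1.3,0.4,-0.05,0,0,0.1,0.4,-1.7,0.4,-0.05,0,0,0.1,0.4,-2.0,0.4,-0.05,0,0,0.1,0.4,-2.2,0.4,-0.05,0,0,0.1,0.4,-2.3,0.4,-0.05,0,0,0.1,0.4,-2.3,0.4,-0.05,0,0,0.1,0.4])

```text
clock: 9.47
tcp_pos: [0.6145, -0.078, -0.0073]
orientation: [-0.0, 0.005, 1.0, -0.0]
wrist_force: [-0.3, 0.5, -1.0]
finger_gap: 0.0394
```

Emit:
send_rows(series=[-0.1,0,0,0,0,0,0.4,-0.2,0,0,0,0,0,0.4,-0.2,0,0,0,0,0,0.4])

```text
clock: 9.72
tcp_pos: [0.6164, -0.0781, -0.0071]
orientation: [0.0, 0.005, 1.0, -0.0]
wrist_force: [0.7, 0.4, -0.5]
finger_gap: 0.0397
```

Emit:
send_rows(series=[-0.1,0,0,0,0,0,0.4,-0.2,0,0,0,0,0,0.4,-0.2,0,0,0,0,0,0.4])

```text
clock: 9.97
tcp_pos: [0.6183, -0.078, -0.0071]
orientation: [-0.0, 0.005, 1.0, -0.0]
wrist_force: [0.6, 0.9, -0.4]
finger_gap: 0.0395
```

Emit:
send_rows(series=[-0.1,0,0,0,0,0,0.4,-0.2,0,0,0,0,0,0.4,-0.2,0,0,0,0,0,0.4])

```text
clock: 10.22
tcp_pos: [0.6183, -0.078, -0.0073]
orientation: [-0.002, 0.005, 1.0, -0.0]
wrist_force: [-5.5, -0.4, 4.2]
finger_gap: 0.0397
```

Run:
```python
from h import *
plan(.618,-.0765,-.008,np.pi-.01)
a=read_camera('side')
o=ortho('side',a,.024,.56,.66,-.15,-.02,6000)
cv2.imwrite('pics/b6.png',np.clip(o*1.4,0,255).astype(np.uint8))
d=silhouettes('side','box_1')
for x in d:
  m=x['pixels'].astype(float);p0=list(unproj('side',[np.argwhere(m)[:,::-1].mean(0)],.026)[0,:2])+[0.]
  print(x['p'],m.sum(),fit(box,[('side',m)],p0,[.005,.005,.15]))
```

```text
t 10.22 tcp [ 0.6183 -0.078  -0.0073] F [-5.5 -0.4  4.2] gap 0.0397 j6 -0.24
shift cm [0.03 0.15 0.07] turn deg [-0.01 -0.21 -0.03]
0.97 425.0 (array([0.40265704, 0.07580839, 0.7715826 ]), np.float64(0.18456286043829295))
0.82 433.0 (array([ 0.61855998, -0.08344613,  0.32343388]), np.float64(0.36928859303536654))
0.8 541.0 (array([ 0.5857515 ,  0.01022578, -0.07923108]), np.float64(0.11306585480772716))
```

View pics/b6.png

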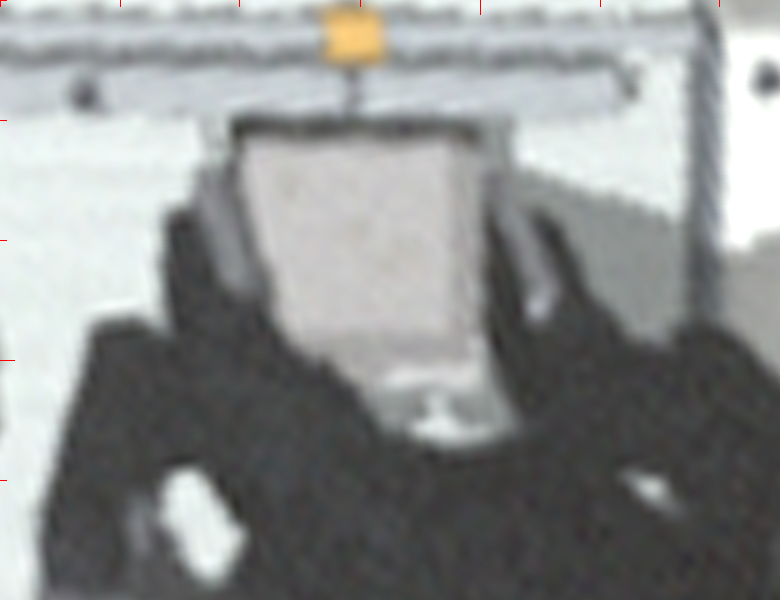

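Box_1 touches the fence (Fx -5.5 N at TCP x 0.6183). Its front edge spans columns 232–478 (centre 355) against the tick at 352, so it is centred within about 0.5 mm. I'll ease the push, release and lift.

Emit:
send_rows(series=[0.12,0,0,0,0,0,0.4,0.12,0,0,0,0,0,0.5,0.12,0,0,0,0,0,0.56,0.12,0,0,0,0,0,0.62,0.12,0,0,0,0,0,0.66,0.12,0,-2,0,0,0,0.7,0.12,0,-4,0,0,0,0.7,0.12,0,-5,0,0,0,0.7,0.12,0,-5,0,0,0,0.7])

```text
clock: 11.07
tcp_pos: [0.6215, -0.0786, 0.0458]
orientation: [0.003, 0.005, 1.0, -0.001]
wrist_force: [0.8, 0.0, 0.5]
finger_gap: 0.0596
```

Run:
```python
from h import *
plan(.586,.011,.035,np.pi-.01)
```

```text
t 11.07 tcp [ 0.6215 -0.0786  0.0458] F [0.8 0.  0.5] gap 0.0596 j6 -0.24
shift cm [3.64 8.92 1.05] turn deg [-0.08  0.31 -0.  ]
```

Emit:
send_rows(series=[3.6,9.0,0,0,0,0,0.7,3.6,9.0,0,0,0,0,0.7,3.6,9.0,1,0,0,0,0.7,3.6,9.0,1,0,0,0,0.7,3.6,9.0,2.5,0,0,0,0.7,3.6,9.0,4,0,0,0,0.7,3.6,9.0,4,0,0,0,0.7,3.6,9.0,4,0,0,0,0.7])

```text
clock: 11.73
tcp_pos: [0.5831, 0.0118, 0.0017]
orientation: [-0.001, 0.005, 1.0, -0.0]
wrist_force: [0.3, -0.1, -0.1]
finger_gap: 0.0599
```

Run:
```python
from h import *
plan(.586,.0115,-.008,np.pi-.01)
```

```text
t 11.73 tcp [0.5831 0.0118 0.0017] F [ 0.3 -0.1 -0.1] gap 0.0599 j6 -0.11
shift cm [-0.29 -0.03  0.97] turn deg [-0.   -0.14 -0.05]
```

Emit:
send_rows(series=[-0.3,0,0.3,0,0,0,0.7,-0.3,0,0.6,0,0,0,0.7,-0.3,0,0.9,0,0,0,0.7,-0.3,0,0.9,0,0,0,0.62,-0.3,0,0.9,0,0,0,0.57,-0.3,0,0.9,0,0,0,0.53,-0.3,0,0.9,0,0,0,0.5,-0.3,0,0.9,0,0,0,0.46,-0.3,0,0.9,0,0,0,0.4,-0.3,0,0.9,0,0,0,0.4])

```text
clock: 12.57
tcp_pos: [0.5873, 0.0122, -0.0056]
orientation: [0.0, 0.005, 1.0, -0.0]
wrist_force: [-1.1, -0.2, 3.4]
finger_gap: 0.0404
```

Run:
```python
from h import *
plan(.617,.0115,-.0075,np.pi-.01)
```

```text
t 12.57 tcp [ 0.5873  0.0122 -0.0056] F [-1.1 -0.2  3.4] gap 0.0404 j6 -0.11
shift cm [-2.97 -0.04  0.19] turn deg [-0.02  0.04 -0.01]
```

Emit:
send_rows(series=[-0.3,-0.04,-0.05,0,0,0,0.4,-0.8,-0.07,-0.05,0,0,0,0.4,-1.3,-0.07,-0.05,0,0,0,0.4,-1.7,-0.07,-0.05,0,0,0,0.4,-2.1,-0.07,-0.05,0,0,0,0.4,-2.4,-0.07,-0.05,0,0,0,0.4,-2.6,-0.07,-0.05,0,0,0,0.4,-2.6,-0.07,-0.05,0,0,0,0.4])

```text
clock: 13.23
tcp_pos: [0.6137, 0.0113, -0.0056]
orientation: [0.0, 0.005, 1.0, -0.0]
wrist_force: [-0.5, 0.5, 2.3]
finger_gap: 0.0404
```

Emit:
send_rows(series=[-0.1,0,0,0,0,0,0.4,-0.2,0,0,0,0,0,0.4,-0.2,0,0,0,0,0,0.4])

```text
clock: 13.48
tcp_pos: [0.615, 0.0113, -0.0056]
orientation: [-0.0, 0.005, 1.0, -0.0]
wrist_force: [-2.6, -0.1, 3.6]
finger_gap: 0.0404
```

Emit:
send_rows(series=[-0.1,0,0,0,0,0,0.4,-0.2,0,0,0,0,0,0.4,-0.2,0,0,0,0,0,0.4])

```text
clock: 13.73
tcp_pos: [0.6172, 0.0113, -0.0056]
orientation: [0.0, 0.005, 1.0, -0.0]
wrist_force: [-0.7, -0.3, 2.4]
finger_gap: 0.0403
```

Emit:
send_rows(series=[-0.1,0,0,0,0,0,0.4,-0.2,0,0,0,0,0,0.4,-0.2,0,0,0,0,0,0.4])

```text
clock: 13.98
tcp_pos: [0.6193, 0.0113, -0.0056]
orientation: [0.0, 0.005, 1.0, -0.0]
wrist_force: [-1.6, -0.2, 3.7]
finger_gap: 0.0403
```

Emit:
send_rows(series=[-0.1,0,0,0,0,0,0.4,-0.2,0,0,0,0,0,0.4,-0.2,0,0,0,0,0,0.4])

```text
clock: 14.23
tcp_pos: [0.6203, 0.0112, -0.0057]
orientation: [-0.001, 0.005, 1.0, -0.0]
wrist_force: [-4.0, 0.0, 3.8]
finger_gap: 0.0402
```

Emit:
send_rows(series=[-0.1,0,0,0,0,0,0.4,-0.1,0,0,0,0,0,0.4,-0.1,0,0,0,0,0,0.4])

```text
clock: 14.48
tcp_pos: [0.6207, 0.0112, -0.0057]
orientation: [-0.001, 0.005, 1.0, -0.0]
wrist_force: [-6.1, -0.1, 6.5]
finger_gap: 0.0398
```

Run:
```python
from h import *
plan(.618,.0765,-.008,np.pi-.01)
a=read_camera('side')
np.save('s2.npy',a)
g=ortho('side',a,.024,.62,.66,-.13,.14,3000)
o=g; 
cv2.imwrite('pics/b7.png',np.clip(cv2.resize(ortho('side',a,.024,.57,.66,-.12,.14,3000),None,fx=1,fy=1)*1.4,0,255).astype(np.uint8))
```

```text
t 14.48 tcp [ 0.6207  0.0112 -0.0057] F [-6.1 -0.1  6.5] gap 0.0398 j6 -0.1
shift cm [0.34 6.53 0.23] turn deg [-0.02 -0.13 -0.01]
```

View pics/b7.png

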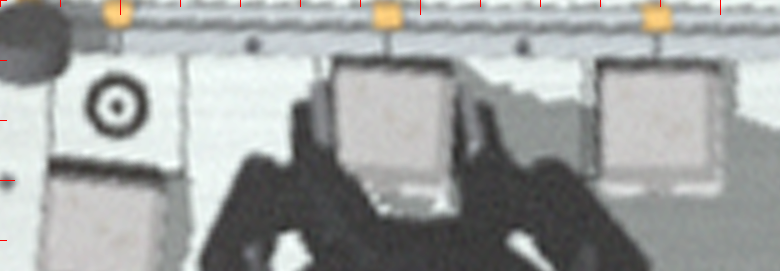

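Box_1 is seated (front edge 597–722 against tick 656, with about 4 px of parallax). Box_2 spans 333–452 against tick 388, so it needs about +0.7 mm in y. I'll nudge it, then release.

Emit:
send_rows(series=[0,0.07,0,0,0,0,0.4,0,0.07,0,0,0,0,0.4,0.15,0.07,0,0,0,0,0.4,0.15,0.07,0,0,0,0,0.5,0.15,0.07,0,0,0,0,0.56,0.15,0.07,0,0,0,0,0.62,0.15,0.07,0,0,0,0,0.66,0.15,0.07,-2,0,0,0,0.7,0.15,0.07,-4,0,0,0,0.7,0.15,0.07,-5,0,0,0,0.7])

```text
clock: 15.37
tcp_pos: [0.6217, 0.012, 0.0463]
orientation: [0.001, 0.005, 1.0, -0.0]
wrist_force: [1.2, -0.4, 1.1]
finger_gap: 0.0601
```

Emit:
send_rows(series=[3.6,9.0,0,0,0,0,0.7,3.6,9.0,0,0,0,0,0.7,3.6,9.0,1,0,0,0,0.7,3.6,9.0,1,0,0,0,0.7,3.6,9.0,1,0,0,0,0.7,3.6,9.0,1,0,0,0,0.7])

```text
clock: 15.87
tcp_pos: [0.5859, 0.1018, 0.0342]
orientation: [0.0, 0.005, 1.0, -0.0]
wrist_force: [-0.0, -0.3, 0.3]
finger_gap: 0.0594
```

Run:
```python
from h import *
plan(.582,.1025,.0,np.pi-.01)
```

```text
t 15.87 tcp [0.5859 0.1018 0.0342] F [-0.  -0.3  0.3] gap 0.0594 j6 0.05
shift cm [0.39 0.07 3.42] turn deg [-0.03  0.02 -0.02]
```

Emit:
send_rows(series=[0.3,0.35,0,0,0,0,0.7,0.3,0.35,1.5,0,0,0,0.7,0.3,0.35,3,0,0,0,0.7,0.3,0.35,3.4,0,0,0,0.7,0.3,0.35,3.8,0,0,0,0.7,0.3,0.35,4.1,0,0,0,0.7,0.3,0.35,4.1,0,0,0,0.7])

```text
clock: 16.45
tcp_pos: [0.5826, 0.1055, -0.0068]
orientation: [-0.0, 0.005, 1.0, -0.0]
wrist_force: [-0.2, 0.8, -0.3]
finger_gap: 0.0599
```

Emit:
send_rows(series=[0,0,0,0,0,0,0.62,0,0,0,0,0,0,0.57,0,0,0,0,0,0,0.53,0,0,0,0,0,0,0.5,0,0,0,0,0,0,0.46,0,0,0,0,0,0,0.4,0,0,0,0,0,0,0.4])

```text
clock: 17.03
tcp_pos: [0.5829, 0.1059, -0.006]
orientation: [0.001, 0.005, 1.0, 0.0]
wrist_force: [-0.6, 0.5, 5.5]
finger_gap: 0.0396
```

Run:
```python
from h import *
plan(.61,.102,-.006,np.pi-.01)
```

```text
t 17.03 tcp [ 0.5829  0.1059 -0.006 ] F [-0.6  0.5  5.5] gap 0.0396 j6 0.05
shift cm [-2.71 -0.37  0.01] turn deg [ 0.    0.07 -0.01]
```

Emit:
send_rows(series=[-0.3,-0.1,-0.08,0,0,0,0.4,-0.8,-0.3,-0.08,0,0,0,0.4,-1.3,-0.4,-0.08,0,0,0,0.4,-1.8,-0.4,-0.08,0,0,0,0.4,-2.3,-0.4,-0.08,0,0,0,0.4,-2.7,-0.4,-0.08,0,0,0,0.4,-3.0,-0.4,-0.08,0,0,0,0.4,-3.0,-0.4,-0.08,0,0,0,0.4])

```text
clock: 17.7
tcp_pos: [0.6136, 0.1015, -0.0059]
orientation: [0.001, 0.005, 1.0, -0.0]
wrist_force: [0.4, 0.2, 1.7]
finger_gap: 0.0396
```

Emit:
send_rows(series=[-0.1,0,0,0,0,0,0.4,-0.2,0,0,0,0,0,0.4,-0.2,0,0,0,0,0,0.4])

```text
clock: 17.95
tcp_pos: [0.6143, 0.1015, -0.0059]
orientation: [-0.0, 0.005, 1.0, -0.0]
wrist_force: [-0.5, -0.6, 1.7]
finger_gap: 0.04
```

Emit:
send_rows(series=[-0.1,0,0,0,0,0,0.4,-0.2,0,0,0,0,0,0.4,-0.2,0,0,0,0,0,0.4])

```text
clock: 18.2
tcp_pos: [0.6166, 0.1015, -0.0059]
orientation: [0.0, 0.005, 1.0, -0.0]
wrist_force: [0.4, 0.4, 1.8]
finger_gap: 0.0401
```

Emit:
send_rows(series=[-0.1,0,0,0,0,0,0.4,-0.2,0,0,0,0,0,0.4,-0.2,0,0,0,0,0,0.4])

```text
clock: 18.45
tcp_pos: [0.6187, 0.1015, -0.0059]
orientation: [0.0, 0.005, 1.0, -0.0]
wrist_force: [-0.3, 0.1, 1.2]
finger_gap: 0.0401
```

Emit:
send_rows(series=[-0.1,0,0,0,0,0,0.4,-0.2,0,0,0,0,0,0.4,-0.2,0,0,0,0,0,0.4])

```text
clock: 18.7
tcp_pos: [0.6206, 0.1014, -0.0059]
orientation: [-0.0, 0.005, 1.0, -0.0]
wrist_force: [0.5, -0.5, 0.7]
finger_gap: 0.0399
```

Emit:
send_rows(series=[-0.1,0.0,0,0,0,0,0.4,-0.1,0.0,0,0,0,0,0.4,-0.1,0.0,0,0,0,0,0.4])

```text
clock: 18.95
tcp_pos: [0.6206, 0.1014, -0.0059]
orientation: [-0.001, 0.005, 1.0, -0.0]
wrist_force: [-3.9, 0.7, 2.5]
finger_gap: 0.0397
```

Emit:
send_rows(series=[-0.08,0.04,0,0,0,0,0.4,-0.08,0.04,0,0,0,0,0.4,-0.08,0.04,0,0,0,0,0.4])

```text
clock: 19.2
tcp_pos: [0.6207, 0.1014, -0.0059]
orientation: [-0.001, 0.005, 1.0, -0.0]
wrist_force: [-6.4, -1.1, 5.0]
finger_gap: 0.0398
```

Emit:
send_rows(series=[0.12,0,0,0,0,0,0.4,0.12,0,0,0,0,0,0.5,0.12,0,0,0,0,0,0.56,0.12,0,0,0,0,0,0.62,0.12,0,0,0,0,0,0.66,0.12,0,-2,0,0,0,0.7,0.12,0,-4,0,0,0,0.7,0.12,0,-8,0,0,0,0.7,0.12,0,-10,0,0,0,0.7,0.12,0,-10,0,0,0,0.7])

```text
clock: 20.03
tcp_pos: [0.6251, 0.1021, 0.1002]
orientation: [0.005, 0.005, 1.0, 0.0]
wrist_force: [1.2, -0.3, 0.3]
finger_gap: 0.0593
```

Run:
```python
from h import *
plan(.5905,-.196,.06,np.pi-.01)
a=read_camera('side'); np.save('s3.npy',a)
g=cv2.cvtColor(ortho('side',a,.024,.56,.66,-.12,.14,4000),cv2.COLOR_BGR2GRAY)
cv2.imwrite('g.png',g)
# front top edge of each box (z~.032 ; dark band) profile
o=cv2.cvtColor(ortho('side',a,.032,.56,.66,-.12,.14,4000),cv2.COLOR_BGR2GRAY).astype(float)
for n,y in((1,-.079),(2,.011),(3,.101)):
    c=int((.14-y)*4000); row=slice(int((.66-.632)*4000),int((.66-.612)*4000))
    p=cv2.GaussianBlur(o[row].mean(0)[None],(1,0+9),0)[0]; d=np.gradient(p)
    L=c-120+np.argmin(d[c-120:c-50]); Rr=c+50+np.argmax(np.abs(d[c+50:c+120]))
    print(n,'L',round(.14-L/4000,4),'R',round(.14-Rr/4000,4),'mid',round(.14-(L+Rr)/8000,4))
for x in silhouettes('side','box_1'):
  m=x['pixels'].astype(float);p0=list(unproj('side',[np.argwhere(m)[:,::-1].mean(0)],.026)[0,:2])+[0.]
  if abs(p0[0]-.61)<.03: print(x['p'],m.sum(),fit(box,[('side',m)],p0,[.005,.005,.1]))
```

```text
t 20.03 tcp [0.6251 0.1021 0.1002] F [ 1.2 -0.3  0.3] gap 0.0593 j6 0.05
shift cm [  3.2  -29.84   3.97] turn deg [ 0.03  0.58 -0.01]
1 L -0.0565 R -0.105 mid -0.0807
2 L 0.0368 R -0.0177 mid 0.0095
3 L 0.1243 R 0.0718 mid 0.098
0.81 531.0 (array([ 0.61903182,  0.0999252 , -0.04027175]), np.float64(0.16389350467117167))
0.62 539.0 (array([ 0.6177399 ,  0.01012158, -0.04379143]), np.float64(0.1507948633999054))
0.6 523.0 (array([ 0.61918365, -0.07892962,  0.07794468]), np.float64(0.17012709481498142))
```

Emit:
send_rows(series=[3.4,-29.8,0,0,0,0,0.6,3.4,-29.8,0,0,0,0,0.6,3.4,-29.8,0,0,0,0,0.6,3.4,-29.8,0,0,0,0,0.6,3.4,-29.8,0,0,0,0,0.6,3.4,-29.8,0,0,0,0,0.6,3.4,-29.8,0,0,0,0,0.6,3.4,-29.8,0,0,0,0,0.6,3.4,-29.8,0,0,0,0,0.6,3.4,-29.8,0,0,0,0,0.6])

```text
clock: 20.97
tcp_pos: [0.5829, -0.1955, 0.0926]
orientation: [-0.001, 0.006, 1.0, 0.001]
wrist_force: [-1.1, 0.8, 0.2]
finger_gap: 0.0515
```

Run:
```python
from h import *
plan(.5905,-.1955,.031,np.pi-.01)
a=read_camera('side'); b=read_camera('top'); np.save('s4.npy',a); np.save('t4.npy',b)
o1=ortho('side',a,.024,.565,.65,-.12,.14,3000); o2=ortho('top',b,.024,.585,.65,-.12,.14,3000)
o3=cv2.resize(a[190:260,180:280],(300,210),interpolation=2)
o=np.zeros((255+195+150,780,3),np.uint8); o[:o1.shape[0],:]=o1[:255,:780]; o[255:450]=o2[:195,:780]
o4=cv2.resize(a[195:255,180:250],(260,150),interpolation=2); o[450:,:260]=o4
o5=cv2.resize(b[200:260,410:480],(260,150),interpolation=2); o[450:,300:560]=o5
cv2.imwrite('pics/c12.png',np.clip(o*1.2,0,255).astype(np.uint8))
```

```text
t 20.97 tcp [ 0.5829 -0.1955  0.0926] F [-1.1  0.8  0.2] gap 0.0515 j6 -0.44
shift cm [-0.77  0.    6.16] turn deg [ 0.1  -0.13 -0.1 ]Traceback (most recent call last):
  File "<stdin>", line 6, in <module>
ValueError: could not broadcast input array from shape (255,780,3) into shape (256,780,3)
```

Run:
```python
from h import *
a=np.load('s4.npy'); b=np.load('t4.npy')
o1=ortho('side',a,.024,.565,.65,-.12,.14,3000)[:255,:780]; o2=ortho('top',b,.024,.585,.65,-.12,.14,3000)[:195,:780]
o=np.vstack([o1,o2,np.hstack([cv2.resize(a[195:255,180:250],(390,150),interpolation=2),cv2.resize(b[200:260,410:480],(390,150),interpolation=2)])])
cv2.imwrite('pics/c12.png',np.clip(o*1.2,0,255).astype(np.uint8))
```

```text
(no output)
```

View pics/c12.png

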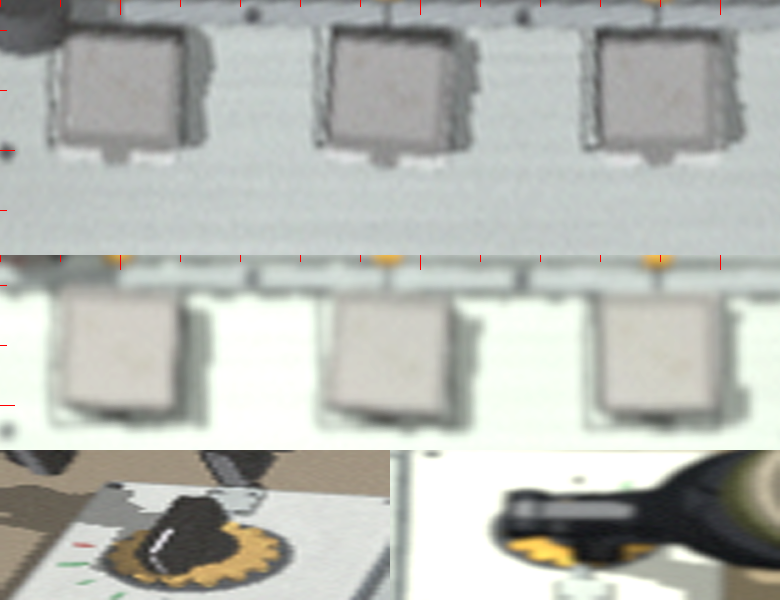

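All three boxes reach the fence, with fronts at x ≈ 0.635. Box_2, and perhaps box_3, look slightly rotated: in the top view the box_2 left edge runs (337,295)→(325,405). I'll measure the yaw by fitting edge lines.

```bash
cat > yaw.py <<'E'
from h import *
def edges(c,a,z=.032):
    s=4000; x0,x1,y0,y1=.585,.65,-.125,.145
    o=ortho(c,a,z,x0,x1,y0,y1,s)
    g=cv2.GaussianBlur(cv2.cvtColor(o,cv2.COLOR_BGR2GRAY).astype(np.float32),(0,0),3)
    gx=cv2.Sobel(g,cv2.CV_32F,1,0); gy=cv2.Sobel(g,cv2.CV_32F,0,1)
    for n,y,x in((1,-.079,.6185),(2,.011,.6185),(3,.101,.6185)):
        cy,cx=int((x1-x)*s),int((y1-y)*s); out=[]
        for sg,nm in((-1,'L'),(1,'R')):
            rows=np.arange(cy-45,cy+45); lo=cx+sg*80-24
            p=lo+np.abs(gx[rows,lo:lo+48]).argmax(1); out.append((nm,fitline(rows,p,-1)+[round(y1-np.median(p)/s,4)]))
        for sg,nm in((-1,'B'),(1,'F')):
            cols=np.arange(cx-60,cx+60); lo=cy+sg*80-20
            p=lo+np.abs(gy[lo:lo+40,cols]).argmax(0); out.append((nm,fitline(cols,p,-1)+[round(x1-np.median(p)/s,4)]))
        print(c,n,out)
def fitline(t,p,sg):
    v=cv2.fitLine(np.c_[t,p].astype(np.float32),cv2.DIST_HUBER,0,.01,.01).ravel(); return [round(float(sg*v[1]/v[0]),3)]
E
python3 - <<'E'
from yaw import *
a=np.load('s4.npy'); b=np.load('t4.npy')
edges('side',a); edges('top',b)
E
```

```text
side 1 [('L', [0.165, np.float64(-0.0568)]), ('R', [-0.046, np.float64(-0.1045)]), ('B', [-0.006, np.float64(0.641)]), ('F', [0.006, np.float64(0.6038)])]
side 2 [('L', [0.085, np.float64(0.0322)]), ('R', [-0.652, np.float64(-0.0145)]), ('B', [-0.054, np.float64(0.641)]), ('F', [-0.036, np.float64(0.6029)])]
side 3 [('L', [-0.009, np.float64(0.1247)]), ('R', [0.021, np.float64(0.0807)]), ('B', [-0.061, np.float64(0.6422)]), ('F', [0.08, np.float64(0.6038)])]
top 1 [('L', [0.039, np.float64(-0.0535)]), ('R', [-0.003, np.float64(-0.1042)]), ('B', [-0.005, np.float64(0.6435)]), ('F', [0.007, np.float64(0.5981)])]
top 2 [('L', [-0.047, np.float64(0.0352)]), ('R', [0.108, np.float64(-0.0083)]), ('B', [-0.27, np.float64(0.6438)]), ('F', [-0.087, np.float64(0.5975)])]
top 3 [('L', [0.059, np.float64(0.1237)]), ('R', [0.095, np.float64(0.0812)]), ('B', [0.067, np.float64(0.639)]), ('F', [0.078, np.float64(0.5984)])]
```

```bash
cat > yaw2.py <<'E'
from h import *
def gradfit(c,a,z=.032,W=.040,D=.040):
    s=4000; x0,x1,y0,y1=.58,.65,-.125,.145
    g=cv2.GaussianBlur(cv2.cvtColor(ortho(c,a,z,x0,x1,y0,y1,s),cv2.COLOR_BGR2GRAY).astype(np.float32),(0,0),4)
    gx=cv2.Sobel(g,cv2.CV_32F,1,0,scale=.25); gy=cv2.Sobel(g,cv2.CV_32F,0,1,scale=.25)
    t=np.linspace(-.85,.85,40)
    sample=lambda G,X,Y: cv2.remap(G,((y1-Y)*s).astype(np.float32)[None],((x1-X)*s).astype(np.float32)[None],1)[0]
    def sc(p):
        x,y,an=p; co,si=np.cos(an),np.sin(an); tot=0
        for u,v,n in((t*D/2,0*t+W/2,'x'),(t*D/2,0*t-W/2,'x'),(0*t+D/2,t*W/2,'y'),(0*t-D/2,t*W/2,'y')):
            X=x+co*u-si*v; Y=y+si*u+co*v
            G=(co*sample(gx,X,Y)+si*sample(gy,X,Y)) if n=='x' else (co*sample(gy,X,Y)-si*sample(gx,X,Y))
            tot+=np.abs(G.mean())
        return -tot
    for n,y in((1,-.079),(2,.011),(3,.101)):
        best=min((minimize(sc,[x,y,an],method='Nelder-Mead',options=dict(initial_simplex=[[x,y,an],[x+.003,y,an],[x,y+.003,an],[x,y,an+.05]])) for x in(.616,.619) for an in(-.08,0,.08)),key=lambda r:r.fun)
        print(c,n,best.x.round(4),round(best.fun,1),'at yaw0..',[round(min(sc([best.x[0]+d,best.x[1]+e,an]) for d in(-.001,0,.001) for e in(-.001,0,.001)),1) for an in(-.1,-.05,-.01,.03)])
E
python3 - <<'E'
from yaw2 import *
gradfit('side',np.load('s4.npy')); gradfit('top',np.load('t4.npy'))
for c in('top','side'):
  read_camera(c)
  for x in silhouettes(c,'box_1'):
    m=x['pixels'].astype(float);p0=list(unproj(c,[np.argwhere(m)[:,::-1].mean(0)],.026)[0,:2])+[-.01]
    if abs(p0[0]-.61)<.03: print(c,round(x['p'],2),m.sum(),fit(box,[(c,m)],p0,[.005,.005,.1]))
E
```

```text
side 1 [ 6.25e-01 -7.95e-02 -3.00e-04] -23.0 at yaw0.. [np.float64(-17.4), np.float64(-21.4), np.float64(-22.9), np.float64(-22.3)]
side 2 [ 0.6255  0.012  -0.0583] -21.2 at yaw0.. [np.float64(-20.3), np.float64(-21.2), np.float64(-20.0), np.float64(-17.3)]
side 3 [ 6.230e-01  1.015e-01 -1.000e-04] -16.8 at yaw0.. [np.float64(-14.4), np.float64(-16.0), np.float64(-16.7), np.float64(-16.6)]
top 1 [ 0.6176 -0.0766  0.027 ] -16.6 at yaw0.. [np.float64(-13.9), np.float64(-15.2), np.float64(-16.2), np.float64(-16.6)]
top 2 [ 0.6182  0.0143 -0.0269] -17.8 at yaw0.. [np.float64(-17.1), np.float64(-17.7), np.float64(-17.7), np.float64(-17.1)]
top 3 [ 0.6197  0.1024 -0.0658] -18.1 at yaw0.. [np.float64(-17.8), np.float64(-18.0), np.float64(-17.3), np.float64(-16.4)]
top 0.79 437.0 (array([ 0.61651257,  0.01084295, -0.10492895]), np.float64(0.12150581056221114))
top 0.72 414.0 (array([6.18106539e-01, 1.00999934e-01, 5.04176748e-04]), np.float64(0.20406365444728614))
top 0.63 495.0 (array([ 0.6164911 , -0.07890238,  0.02218089]), np.float64(0.07210140621905328))
side 0.85 519.0 (array([ 0.6176997 ,  0.10127092, -0.04994627]), np.float64(0.20116362537307794))
side 0.62 512.0 (array([ 0.61739677, -0.07893636,  0.07242994]), np.float64(0.19145986519607844))
side 0.56 527.0 (array([ 0.61842113,  0.01072845, -0.062871  ]), np.float64(0.18601778472299735))
```

Estimates put box_2 about 0.05 rad off square (mean yaw -0.06); boxes 1 and 3 are within noise. I'll square each one with a two-finger push on the front face, fingers either side of the catch.

Emit:
send_rows(series=[1.0,5.9,0,0,0,0,0.28,1.0,11.7,0,0,0,0,0.28,1.0,11.7,0,0,0,0,0.28,1.0,11.7,0,0,0,0,0.28,1.0,11.7,3,0,0,0,0.28,1.0,11.7,6,0,0,0,0.28,1.0,11.7,8,0,0,0,0.28,1.0,11.7,8,0,0,0,0.28,1.0,11.7,8,0,0,0,0.28])

```text
clock: 22.02
tcp_pos: [0.5742, -0.0779, 0.0135]
orientation: [-0.001, 0.005, 1.0, 0.0]
wrist_force: [0.2, 0.2, 0.7]
finger_gap: 0.0242
```

Run:
```python
from h import *
plan(.583,-.078,.003,np.pi-.01)
```

```text
t 22.02 tcp [ 0.5742 -0.0779  0.0135] F [0.2 0.2 0.7] gap 0.0242 j6 -0.26
shift cm [-0.89  0.    1.05] turn deg [ 0.03 -0.15  0.04]
```

Emit:
send_rows(series=[0,0,0.5,0,0,0,0.28,0,0,1.1,0,0,0,0.28,-0.3,0,1.1,0,0,0,0.28,-0.6,0,1.1,0,0,0,0.28,-0.9,0,1.1,0,0,0,0.28,-0.9,0,1.1,0,0,0,0.28])

```text
clock: 22.52
tcp_pos: [0.5856, -0.0791, 0.0038]
orientation: [0.001, 0.005, 1.0, -0.0]
wrist_force: [-0.5, -0.3, -0.8]
finger_gap: 0.024
```

Emit:
send_rows(series=[-0.15,0,0,0,0,0,0.28,-0.3,0,0,0,0,0,0.28,-0.3,0,0,0,0,0,0.28])

```text
clock: 22.77
tcp_pos: [0.5875, -0.0789, 0.0033]
orientation: [0.0, 0.005, 1.0, -0.0]
wrist_force: [0.4, -0.6, 0.2]
finger_gap: 0.0241
```

Emit:
send_rows(series=[-0.1,0,0,0,0,0,0.28,-0.2,0,0,0,0,0,0.28,-0.2,0,0,0,0,0,0.28])

```text
clock: 23.02
tcp_pos: [0.5882, -0.0787, 0.003]
orientation: [-0.001, 0.005, 1.0, -0.0]
wrist_force: [-3.6, -0.0, 2.4]
finger_gap: 0.0238
```

Emit:
send_rows(series=[-0.1,0,0,0,0,0,0.28,-0.15,0,0,0,0,0,0.28,-0.15,0,0,0,0,0,0.28])

```text
clock: 23.27
tcp_pos: [0.5882, -0.0787, 0.0029]
orientation: [-0.002, 0.005, 1.0, -0.0]
wrist_force: [-7.0, 0.3, 4.8]
finger_gap: 0.0239
```

Emit:
send_rows(series=[0.6,0,0,0,0,0,0.28,1.4,0,0,0,0,0,0.28,1.4,3,-2,0,0,0,0.28,1.4,7,-2,0,0,0,0.28,1.4,9.05,-2,0,0,0,0.28,1.4,9.05,0,0,0,0,0.28,1.4,9.05,0,0,0,0,0.28,1.4,9.05,0,0,0,0,0.28])

```text
clock: 23.93
tcp_pos: [0.5763, 0.0121, 0.0025]
orientation: [-0.001, 0.005, 1.0, 0.0]
wrist_force: [-0.0, -0.4, -0.2]
finger_gap: 0.0239
```

Emit:
send_rows(series=[-0.3,0,0,0,0,0,0.28,-0.6,0,0,0,0,0,0.28,-0.9,0,0,0,0,0,0.28,-1.1,0,0,0,0,0,0.28,-1.1,0,0,0,0,0,0.28])

```text
clock: 24.35
tcp_pos: [0.5889, 0.011, 0.0034]
orientation: [-0.0, 0.006, 1.0, -0.0]
wrist_force: [0.7, 0.1, -0.4]
finger_gap: 0.0235
```

Emit:
send_rows(series=[-0.1,0,0,0,0,0,0.28,-0.2,0,0,0,0,0,0.28,-0.2,0,0,0,0,0,0.28])

```text
clock: 24.6
tcp_pos: [0.589, 0.0114, 0.0029]
orientation: [-0.001, 0.005, 1.0, -0.0]
wrist_force: [-5.0, -2.0, 3.4]
finger_gap: 0.024
```

Emit:
send_rows(series=[-0.1,0,0,0,0,0,0.28,-0.2,0,0,0,0,0,0.28,-0.2,0,0,0,0,0,0.28])

```text
clock: 24.85
tcp_pos: [0.589, 0.0114, 0.0027]
orientation: [-0.003, 0.005, 1.0, -0.0]
wrist_force: [-9.4, -1.7, 7.7]
finger_gap: 0.0238
```

Emit:
send_rows(series=[0.8,0,0,0,0,0,0.28,1.6,0,0,0,0,0,0.28,1.6,3,-2,0,0,0,0.28,1.6,7,-2,0,0,0,0.28,1.6,9.05,-2,0,0,0,0.28,1.6,9.05,0,0,0,0,0.28,1.6,9.05,0,0,0,0,0.28,1.6,9.05,0,0,0,0,0.28])

```text
clock: 25.52
tcp_pos: [0.5762, 0.1026, 0.0024]
orientation: [-0.001, 0.005, 1.0, -0.0]
wrist_force: [1.0, -0.1, -0.2]
finger_gap: 0.0238
```

Emit:
send_rows(series=[-0.3,0,0,0,0,0,0.28,-0.6,0,0,0,0,0,0.28,-0.9,0,0,0,0,0,0.28,-1.1,0,0,0,0,0,0.28,-1.1,0,0,0,0,0,0.28])

```text
clock: 25.93
tcp_pos: [0.5894, 0.1016, 0.0035]
orientation: [0.0, 0.006, 1.0, -0.0]
wrist_force: [0.0, 0.1, -0.1]
finger_gap: 0.0238
```

Emit:
send_rows(series=[-0.1,0,0,0,0,0,0.28,-0.2,0,0,0,0,0,0.28,-0.2,0,0,0,0,0,0.28])

```text
clock: 26.18
tcp_pos: [0.5898, 0.1019, 0.003]
orientation: [-0.001, 0.005, 1.0, -0.0]
wrist_force: [-2.1, -1.1, 0.7]
finger_gap: 0.0238
```

Emit:
send_rows(series=[-0.15,0,0,0,0,0,0.28,-0.3,0,0,0,0,0,0.28,-0.3,0,0,0,0,0,0.28])

```text
clock: 26.43
tcp_pos: [0.5898, 0.102, 0.0026]
orientation: [-0.003, 0.005, 1.0, -0.0]
wrist_force: [-9.1, -1.9, 6.6]
finger_gap: 0.0238
```

Emit:
send_rows(series=[0.8,0,0,0,0,0,0.28,1.8,0,0,0,0,0,0.28,1.8,0,-4,0,0,0,0.28,1.8,0,-8,0,0,0,0.28,0,-10,-9,0,0,0,0.5,0,-20,-9,0,0,0,0.5,0,-29.7,-9,0,0,0,0.5,0,-29.7,-9,0,0,0,0.5,0,-29.7,-9,0,0,0,0.5,0,-29.7,-9,0,0,0,0.5])

```text
clock: 27.27
tcp_pos: [0.5897, -0.1487, 0.0927]
orientation: [0.001, 0.005, 1.0, -0.0]
wrist_force: [0.9, -0.1, -0.3]
finger_gap: 0.0428
```

Run:
```python
from yaw2 import *
plan(.5905,-.1955,.031,np.pi-.01)
for c in('side','top'):
  a=read_camera(c); np.save(f'{c}5.npy',a)
  gradfit(c,a)
  for x in silhouettes(c,'box_1'):
    m=x['pixels'].astype(float);p0=list(unproj(c,[np.argwhere(m)[:,::-1].mean(0)],.026)[0,:2])+[-.01]
    if abs(p0[0]-.61)<.03: print(c,round(x['p'],2),m.sum(),fit(box,[(c,m)],p0,[.005,.005,.1]))
```

```text
t 27.27 tcp [ 0.5897 -0.1487  0.0927] F [ 0.9 -0.1 -0.3] gap 0.0428 j6 -0.37
shift cm [-0.12 -4.68  6.17] turn deg [-0.04  0.12  0.01]
side 1 [ 0.6251 -0.0795 -0.0089] -24.5 at yaw0.. [np.float64(-19.3), np.float64(-23.3), np.float64(-24.5), np.float64(-23.3)]
side 2 [ 0.626   0.0162 -0.0136] -23.9 at yaw0.. [np.float64(-18.9), np.float64(-22.9), np.float64(-23.8), np.float64(-22.7)]
side 3 [ 0.6233  0.1015 -0.018 ] -16.6 at yaw0.. [np.float64(-15.0), np.float64(-16.3), np.float64(-16.6), np.float64(-16.0)]
side 0.97 497.0 (array([ 0.61834085, -0.07882007,  0.03573045]), np.float64(0.23141989190042214))
side 0.86 497.0 (array([0.6175681 , 0.01105737, 0.01185857]), np.float64(0.22632264173274944))
side 0.62 529.0 (array([ 0.61822795,  0.10043416, -0.00704661]), np.float64(0.17325327106267838))
top 1 [ 0.6181 -0.0766  0.018 ] -16.2 at yaw0.. [np.float64(-14.2), np.float64(-15.3), np.float64(-16.0), np.float64(-16.1)]
top 2 [0.619  0.0142 0.018 ] -19.5 at yaw0.. [np.float64(-16.7), np.float64(-18.4), np.float64(-19.3), np.float64(-19.4)]
top 3 [ 6.13e-01  1.03e-01 -2.00e-04] -22.1 at yaw0.. [np.float64(-20.9), np.float64(-21.6), np.float64(-22.1), np.float64(-21.8)]
top 0.81 466.0 (array([ 0.61886032,  0.10043576, -0.03089898]), np.float64(0.0916266935958933))
top 0.59 455.0 (array([ 0.61799095,  0.0116706 , -0.03984927]), np.float64(0.08626589097177333))
```

All three boxes now fit square (side yaws -0.009, -0.014, -0.018 against the station's -0.01) and centred within about 1 mm. Next is the selector.

Emit:
send_rows(series=[-0.1,-4.7,0,0,0,0,0.5,-0.1,-4.7,0,0,0,0,0.5,-0.1,-4.7,0,0,0,0,0.5,-0.1,-4.7,2,0,0,0,0.5,-0.1,-4.7,3.5,0,0,0,0.5,-0.1,-4.7,4.5,0,0,0,0.5,-0.1,-4.7,4.5,0,0,0,0.5,-0.1,-4.7,4.5,0,0,0,0.5])

```text
clock: 28.13
tcp_pos: [0.5893, -0.1921, 0.0468]
orientation: [-0.001, 0.004, 1.0, 0.0]
wrist_force: [-0.3, -0.5, -0.5]
finger_gap: 0.0428
```

Run:
```python
from h import *
plan(.5905,-.1955,.031,np.pi-.01)
```

```text
t 28.13 tcp [ 0.5893 -0.1921  0.0468] F [-0.3 -0.5 -0.5] gap 0.0428 j6 -0.44
shift cm [-0.12 -0.34  1.58] turn deg [ 0.04 -0.08  0.08]
```

Emit:
send_rows(series=[-0.1,-0.35,0.4,0,0,0,0.5,-0.1,-0.35,0.8,0,0,0,0.5,-0.1,-0.35,1.2,0,0,0,0.45,-0.1,-0.35,1.5,0,0,0,0.4,-0.1,-0.35,1.5,0,0,0,0.35,-0.1,-0.35,1.5,0,0,0,0.3,-0.1,-0.35,1.5,0,0,0,0.25,-0.1,-0.35,1.5,0,0,0,0.25])

```text
clock: 28.8
tcp_pos: [0.5908, -0.1974, 0.0324]
orientation: [0.0, 0.005, 1.0, -0.0]
wrist_force: [0.3, 0.8, 0.7]
finger_gap: 0.0215
```

Emit:
send_rows(series=[0,0,0,0,0,0,0.2,0,0,0,0,0,0,0.18,0,0,0,0,0,0,0.14,0,0,0,0,0,0,0.1], newtons=25)

```text
clock: 29.13
tcp_pos: [0.5909, -0.1957, 0.0326]
orientation: [0.0, 0.005, 1.0, 0.001]
wrist_force: [-0.5, 5.4, 3.8]
finger_gap: 0.0131
```

Run:
```python
from h import *
plan(.5905,-.1955,.031,np.pi-.01); print(get_state()['ft_torque'])
```

```text
t 29.13 tcp [ 0.5909 -0.1957  0.0326] F [-0.5  5.4  3.8] gap 0.0131 j6 -0.44
shift cm [0.04 0.02 0.16] turn deg [0.14 0.03 0.05]
[ 1.07951388 -0.00388302  0.0065104 ]
```

The bar is gripped at 13.1 mm. The jaws self-centred to y ≈ -0.1955, as predicted. I'll relieve the side load, firm the grip and turn clockwise (+z in tool axes).

Emit:
send_rows(series=[0,0.17,0,0,0,0,0.08,0,0.17,0,0,0,0,0.08,0,0.17,0,0,0,0,0.08], newtons=60)

```text
clock: 29.38
tcp_pos: [0.5909, -0.1956, 0.0327]
orientation: [0.0, 0.005, 1.0, -0.0]
wrist_force: [-1.2, 1.4, 5.9]
finger_gap: 0.0119
```

```bash
cat > st.py <<'E'
from h import *
s=get_state(); q=s["orientation"]; M=R.from_quat([q[1],q[2],q[3],q[0]]).as_matrix()
psi=np.arctan2(M[1,0],M[0,0]); print("t",round(s["clock"],2),"yaw deg",round(np.degrees(psi),2),"cw from off",round((np.degrees(-psi-0.01+np.pi)+.57*0)%360,2),"tilt",M[:,2].round(3),"tcp",s["tcp_pos"].round(4),"F",s["wrist_force"].round(1),"T",s["ft_torque"].round(3),"gap",round(s["finger_gap"],4),"j6",s["joint_pos"][5].round(3))
E
python3 st.py
```

```text
t 29.38 yaw deg 179.42 cw from off 0.0 tilt [ 0.001 -0.001 -1.   ] tcp [ 0.5909 -0.1956  0.0327] F [-1.2  1.4  5.9] T [0.252 0.267 0.08 ] gap 0.0119 j6 -0.438
```

Emit:
send_rows(series=[0,0,-0.05,0,0,4,0.08,0,0,-0.05,0,0,8,0.08,0,0,-0.05,0,0,12,0.08,0,0,-0.05,0,0,12,0.08])

```text
clock: 29.72
tcp_pos: [0.5909, -0.1956, 0.0328]
orientation: [0.0, 0.11, 0.994, -0.0]
wrist_force: [-0.3, 0.7, 1.9]
finger_gap: 0.0123
```

```bash
python3 st.py
```

```text
t 29.72 yaw deg 167.32 cw from off 12.11 tilt [ 0. -0. -1.] tcp [ 0.5909 -0.1956  0.0328] F [-0.3  0.7  1.9] T [0.224 0.029 0.104] gap 0.0123 j6 -0.227
```

Emit:
send_rows(series=[0,0,0,0,0,4,0.08,0,0,0,0,0,8,0.08,0,0,0,0,0,12,0.08,0,0,0,0,0,12,0.08])

```text
clock: 30.05
tcp_pos: [0.5909, -0.1956, 0.0328]
orientation: [0.0, 0.213, 0.977, 0.0]
wrist_force: [0.5, 0.9, 2.0]
finger_gap: 0.0125
```

```bash
python3 st.py
```

```text
t 30.05 yaw deg 155.43 cw from off 24.0 tilt [ 0. -0. -1.] tcp [ 0.5909 -0.1956  0.0328] F [0.5 0.9 2. ] T [0.182 0.021 0.09 ] gap 0.0125 j6 -0.02
```

Emit:
send_rows(series=[0,0,0,0,0,4,0.08,0,0,0,0,0,8,0.08,0,0,0,0,0,8,0.08])

```text
clock: 30.3
tcp_pos: [0.5908, -0.1956, 0.0327]
orientation: [0.0, 0.28, 0.96, 0.0]
wrist_force: [-0.2, 1.0, 2.8]
finger_gap: 0.012
```

```bash
python3 st.py
```

```text
t 30.3 yaw deg 147.5 cw from off 31.93 tilt [ 0. -0. -1.] tcp [ 0.5908 -0.1956  0.0327] F [-0.2  1.   2.8] T [ 0.251 -0.012  0.108] gap 0.012 j6 0.119
```

Emit:
send_rows(series=[0,0,0,0,0,4,0.08,0,0,0,0,0,8,0.08,0,0,0,0,0,8,0.08])

```text
clock: 30.55
tcp_pos: [0.5909, -0.1955, 0.0328]
orientation: [0.0, 0.346, 0.938, 0.0]
wrist_force: [0.9, 2.2, 2.0]
finger_gap: 0.0124
```

```bash
python3 st.py
```

```text
t 30.55 yaw deg 139.55 cw from off 39.88 tilt [ 0. -0. -1.] tcp [ 0.5909 -0.1955  0.0328] F [0.9 2.2 2. ] T [ 0.317 -0.002  0.1  ] gap 0.0124 j6 0.258
```

Emit:
send_rows(series=[0,0,0,0,0,4,0.08,0,0,0,0,0,8,0.08,0,0,0,0,0,8,0.08])

```text
clock: 30.8
tcp_pos: [0.5909, -0.1955, 0.0328]
orientation: [0.0, 0.41, 0.912, 0.0]
wrist_force: [0.8, 2.6, 2.6]
finger_gap: 0.0122
```

```bash
python3 st.py
```

```text
t 30.8 yaw deg 131.58 cw from off 47.84 tilt [ 0. -0. -1.] tcp [ 0.5909 -0.1955  0.0328] F [0.8 2.6 2.6] T [ 0.265 -0.008  0.061] gap 0.0122 j6 0.397
```

Emit:
send_rows(series=[0,0,0,0,0,4,0.08,0,0,0,0,0,4,0.08])

```text
clock: 30.97
tcp_pos: [0.5909, -0.1955, 0.0328]
orientation: [0.0, 0.441, 0.897, 0.0]
wrist_force: [-0.3, 1.1, 1.2]
finger_gap: 0.0123
```

```bash
python3 st.py
```

```text
t 30.97 yaw deg 127.61 cw from off 51.82 tilt [ 0.  0. -1.] tcp [ 0.5909 -0.1955  0.0328] F [-0.3  1.1  1.2] T [ 0.297 -0.153  0.074] gap 0.0123 j6 0.466
```

Emit:
send_rows(series=[0,0,0,0,0,4,0.08,0,0,0,0,0,4,0.08])

```text
clock: 31.13
tcp_pos: [0.5909, -0.1955, 0.0328]
orientation: [0.0, 0.473, 0.881, 0.0]
wrist_force: [1.4, 2.5, 2.0]
finger_gap: 0.012
```

```bash
python3 st.py
```

```text
t 31.13 yaw deg 123.6 cw from off 55.82 tilt [ 0.  0. -1.] tcp [ 0.5909 -0.1955  0.0328] F [1.4 2.5 2. ] T [ 0.334 -0.091  0.173] gap 0.012 j6 0.536
```

Emit:
send_rows(series=[0,0,0,0,0,4,0.08,0,0,0,0,0,4,0.08])

```text
clock: 31.3
tcp_pos: [0.5909, -0.1955, 0.0328]
orientation: [0.0, 0.503, 0.864, 0.0]
wrist_force: [1.3, 1.5, 1.9]
finger_gap: 0.0122
```

```bash
python3 st.py
```

```text
t 31.3 yaw deg 119.6 cw from off 59.83 tilt [ 0.  0. -1.] tcp [ 0.5909 -0.1955  0.0328] F [1.3 1.5 1.9] T [ 0.431 -0.2    0.18 ] gap 0.0122 j6 0.606
```

Emit:
send_rows(series=[0,0,0,0,0,4,0.08,0,0,0,0,0,4,0.08])

```text
clock: 31.47
tcp_pos: [0.5909, -0.1955, 0.0328]
orientation: [0.0, 0.533, 0.846, 0.0]
wrist_force: [0.2, 2.7, 2.6]
finger_gap: 0.0118
```

```bash
python3 st.py
```

```text
t 31.47 yaw deg 115.6 cw from off 63.83 tilt [ 0.  0. -1.] tcp [ 0.5909 -0.1955  0.0328] F [0.2 2.7 2.6] T [ 0.424 -0.21   0.141] gap 0.0118 j6 0.676
```

Emit:
send_rows(series=[0,0,0,0,0,4,0.08,0,0,0,0,0,4,0.08])

```text
clock: 31.63
tcp_pos: [0.5909, -0.1955, 0.0328]
orientation: [0.0, 0.562, 0.827, 0.0]
wrist_force: [1.7, 1.8, 2.5]
finger_gap: 0.0124
```

```bash
python3 st.py
```

```text
t 31.63 yaw deg 111.6 cw from off 67.83 tilt [ 0.  0. -1.] tcp [ 0.5909 -0.1955  0.0328] F [1.7 1.8 2.5] T [ 0.414 -0.233  0.086] gap 0.0124 j6 0.745
```

The torque profile (trough near 48°, peak near 58°, falling by 68°) suggests the bar lags the tool by about 4°. I'll continue in 2° steps until the torque climbs back to the spring value of about 0.15.

Emit:
send_rows(series=[0,0,0,0,0,2,0.08,0,0,0,0,0,2,0.08])

```text
clock: 31.8
tcp_pos: [0.591, -0.1955, 0.0328]
orientation: [0.0, 0.576, 0.817, 0.0]
wrist_force: [1.3, 2.3, 2.1]
finger_gap: 0.012
```

```bash
python3 st.py
```

```text
t 31.8 yaw deg 109.65 cw from off 69.78 tilt [ 0.  0. -1.] tcp [ 0.591  -0.1955  0.0328] F [1.3 2.3 2.1] T [ 0.458 -0.29   0.124] gap 0.012 j6 0.779
```

Emit:
send_rows(series=[0,0,0,0,0,2,0.08,0,0,0,0,0,2,0.08])

```text
clock: 31.97
tcp_pos: [0.591, -0.1955, 0.0328]
orientation: [0.0, 0.591, 0.807, 0.0]
wrist_force: [0.9, 2.6, 1.6]
finger_gap: 0.0121
```

```bash
python3 st.py
python3 - <<'E'
from h import *
for c in('side','top'):
    a=read_camera(c); np.save(f'{c}6.npy',a); d=silhouettes(c,'selector')
    for x in d[:2]:
        m=x['pixels']; print(c,x['p'],x['box'],m.sum())
    # bar in ortho at bar top z .07
    o=cv2.cvtColor(ortho(c,a,.07,.55,.63,-.24,-.15,1000),cv2.COLOR_BGR2GRAY)[::4,::4]
    print('\n'.join(''.join('#' if v<60 else '+' if v<110 else '.' if v<180 else ' ' for v in r) for r in o))
E
```

```text
t 31.97 yaw deg 107.61 cw from off 71.82 tilt [ 0.  0. -1.] tcp [ 0.591  -0.1955  0.0328] F [0.9 2.6 1.6] T [ 0.465 -0.324  0.094] gap 0.0121 j6 0.815
side 0.55 [200.0, 218.3, 30.2, 30.9] 527
 .++..........+..++.+++
 .++....++....++++..+++
 ++....+###+.+++....+++
 ++...+#########...++++
 ++...##########+++.+++
 ....+###########.+.+++
 .+.####+####+####+.+++
  ++####++#####+##+.+++
  .+####++####+++##++++
   .+####+####++++#++++
     #####+###++++#++++
     +####+####+++#++++
      ##++###++++++.+++
      .+..+#####+++#+++
      .....#####++++#++
      .....+#####+++##.
      ......#####+++##+
      ....+.######+++##
............+######++##
.......+##..+######+###
top 0.68 [433.4, 218.0, 19.4, 27.0] 327
top 0.16 [324.5, 204.2, 22.8, 22.8] 492
         ###+####+.....
         #######++.....
         #######+......
         .######+......
        ..+#####++.....
     .....+#####++...++
    ... .+######++.++++
   .... .########+.+++.
   ... .+++######++.+++
  ..  .+++########+..++
  .+...###########++..+
  ...+#############++..
  ..+######+########++.
  .++#####++#########++
   +...++#+############
   .+....+++++#########
    .........+#########
     .++....++#########
       .....  +########
         ..   .########
```

```bash
cat > avg.py <<'E'
from h import *
T=[];J=[]
for i in range(8):
    read_camera('side'); s=get_state(); T.append(s['ft_torque'][2]); q=s['orientation']
    M=R.from_quat([q[1],q[2],q[3],q[0]]).as_matrix(); J.append((np.degrees(np.pi-.01-np.arctan2(M[1,0],M[0,0])))%360)
print("t",round(s['clock'],2),"ang",np.mean(J).round(2),"T",np.mean(T).round(4),"+-",(np.std(T)/8**.5).round(4),"tau6",s['tau'][5].round(4))
E
python3 avg.py
```

```text
t 32.57 ang 71.96 T 0.1386 +- 0.0098 tau6 0.1326
```

Emit:
send_rows(series=[0,0,0,0,0,2,0.08,0,0,0,0,0,2,0.08])

```text
clock: 32.73
tcp_pos: [0.5909, -0.1955, 0.0328]
orientation: [0.0, 0.606, 0.795, 0.0]
wrist_force: [2.8, 3.4, 1.6]
finger_gap: 0.0118
```

```bash
python3 avg.py
```

```text
t 33.13 ang 73.97 T 0.2107 +- 0.0045 tau6 0.211
```

Emit:
send_rows(series=[0,0,0,0,0,2,0.08,0,0,0,0,0,2,0.08])

```text
clock: 33.3
tcp_pos: [0.5909, -0.1955, 0.0328]
orientation: [0.0, 0.62, 0.785, 0.0]
wrist_force: [3.2, 3.7, 2.3]
finger_gap: 0.0122
```

```bash
python3 avg.py
```

```text
t 33.7 ang 75.95 T 0.21 +- 0.0082 tau6 0.193
```

After 72° (T ≈ 0.135) the torque jumps to 0.21 at 74–76°. That is 0.15 + 0.06, the plunger resisting leaving the third scallop. So the seat is at 72–73° and I'll settle back there.

Emit:
send_rows(series=[0,0,0,0,0,-2,0.08,0,0,0,0,0,-3.5,0.08,0,0,0,0,0,-3.5,0.08,0,0,0,0,0,-3.5,0.08])

```text
clock: 34.03
tcp_pos: [0.5909, -0.1955, 0.0328]
orientation: [0.0, 0.595, 0.804, 0.0]
wrist_force: [3.4, 4.1, 2.4]
finger_gap: 0.0124
```

```bash
python3 avg.py; python3 st.py
python3 - <<'E'
from yaw2 import *
a=read_camera('side'); gradfit('side',a)
for x in silhouettes('side','box_1'):
    m=x['pixels'].astype(float);p0=list(unproj('side',[np.argwhere(m)[:,::-1].mean(0)],.026)[0,:2])+[-.01]
    if abs(p0[0]-.61)<.03: print(round(x['p'],2),fit(box,[('side',m)],p0,[.005,.005,.1]))
s0=np.load('i_side.npy').astype(int)
for lab in('wafer_tweezers','dish','eye_loupe'):
    d=silhouettes('side',lab); print(lab,[(round(x['p'],2),x['box']) for x in d[:2]])
    if d: m=d[0]['pixels']; print(' mean abs change',np.abs(a.astype(int)-s0)[m].mean().round(1))
E
```

```text
t 34.43 ang 72.45 T 0.1613 +- 0.0064 tau6 0.1817
t 34.43 yaw deg 106.98 cw from off 72.45 tilt [ 0.  0. -1.] tcp [ 0.5909 -0.1955  0.0328] F [3.9 3.  3. ] T [ 0.734 -0.745  0.195] gap 0.012 j6 0.826
side 1 [ 0.6251 -0.0795 -0.0089] -23.8 at yaw0.. [np.float64(-18.8), np.float64(-22.7), np.float64(-23.8), np.float64(-22.6)]
side 2 [ 0.6259  0.0162 -0.0122] -23.2 at yaw0.. [np.float64(-18.4), np.float64(-22.2), np.float64(-23.2), np.float64(-22.0)]
side 3 [ 0.6235  0.1015 -0.0174] -16.4 at yaw0.. [np.float64(-14.5), np.float64(-16.0), np.float64(-16.3), np.float64(-15.7)]
0.91 (array([ 0.61811911, -0.07868703,  0.13619986]), np.float64(0.3035968796120599))
0.58 (array([ 0.61723997,  0.10030038, -0.0057308 ]), np.float64(0.19164404223227752))
0.56 (array([0.61825825, 0.01127632, 0.00319367]), np.float64(0.14654686030717792))
wafer_tweezers [(0.56, [287.3, 208.8, 80.6, 15.4])]
 mean abs change 4.1
dish [(0.61, [225.4, 292.7, 35.7, 18.3])]
 mean abs change 5.8
eye_loupe [(0.71, [348.7, 307.4, 22.7, 27.0])]
 mean abs change 3.2
```

```bash
python3 -c "
from workcell import *
print(hand_in())"
```

```text
the job is handed in; nothing more can be done
None
```

All three boxes are against the fence and centred on their ports, and the gripper is holding the selector at its third click. The job was handed in at about 34 s, and `hand_in()` gave no verdict.

**Boxes:** I gripped each one across its width, slid it to the fence, then squared it with a two-finger push on its front face. I added that push because box_2 had come out about 0.05 rad askew. The last outline fits put all three within about 1 mm of their ports.

**Selector:** I turned it clockwise by feel. The torque jumped to 0.21 N m just past 72°, where the plunger resists leaving the third scallop. I went as far as 76°, still short of the fourth click, and settled back to 72.45°. It holds there at about 0.16 N m, against 0.15 expected.

**Bystanders:** The tweezers, dish and loupe looked unchanged in the side picture when I compared it with the first one.

**Checks that disagreed or were weak:**
- **Finger height:** the real fingertips stood 20 to 26 mm behind the reported TCP. My first two grasps of box_1 therefore closed above or on its lid, with a light press of about 6 N. I then found the right height by force.
- **Box angles:** in the final side picture the edge fit gave yaws of -0.009, -0.012 and -0.017, against a station yaw of about -0.01. A rougher outline fit read +0.14 for box_1, which I put down to a partly hidden outline. The same edge fit read about 5 mm off in y for box_2, though its outline fit and tick agreed.
- **Selector angle:** the gripper hid the bar, so its angle rests on the tool angle and the torque, not on a picture.

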